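# Set a steel blank out over the chill bar for edge welding

### The arm

A 6-joint arm with a two-finger parallel gripper is mounted at the origin on the work surface. World frame = base frame: x ahead of the robot, y to its left, z up, the work surface at z = 0. Lengths are in m, angles in degrees, forces in N, time in s.
With the tool pointing down it reaches from about 0.275 to 1 m from the base axis. Payload 8.4 kg.
Tool frame: the origin (TCP) lies between the finger pads; the fingertips stand 25 mm ahead of it and the grasp point (between the pads) lies 6 mm ahead of it; z points along the fingers, x is the direction in which the jaws open and shut, and the axes are right-handed (so a half turn about z gives the same grasp; the last joint's range is limited). The gripper opens to 85 mm and grips with 20 to 120 N. Pads are 22 mm wide; open, the fingers measure 114 mm over their backs; the gripper's body (76 mm by 85 mm) begins 54 mm behind the grasp point. The pads swing forward as they close: fully open they stand 13 mm farther back than shut.
Start: joints at [-66.2, 20.225, 93.587, -0, 66.188, -0.138], TCP at [0.254, -0.571, 0.222] pointing down, gripper open.
Joint ranges: [-150.9, 150.9], [-52.94, 120.26], [3.33, 152.33], [-74.26, 254.26], [0, 154.13], [-172.89, 172.89]. Speed limits (degrees/s): [127.2, 127.2, 159.86, 180, 180, 180].

### API

Orientations are given as [roll, pitch, yaw] about the fixed x, y, z axes, in that order (R = Rz(yaw) Ry(pitch) Rx(roll)).
In Python, from station import monitor, viewer, sign_off gives the robot as it stands.
- The arm moves only by the tool send_rows, never from a script. Its argument "series" is a list that holds one entry, the list of rows, each a list of 7 numbers: the shift along the tool's x, y, z in mm, then the turn, a rotation vector about the tool's x, y, z in degrees, then the closure, from -1 (fully open) to 1 (shut), so that 0 is half open. In form: [[[tx, ty, tz, ax, ay, az, fingers], ...]]. A call has exactly 5 rows; each row shifts and turns the pose as measured when the row begins, along the tool's axes as they then stand; what a row does not reach is not made up. A row lasts 1/12 s, in which the tool goes at most 41.7 mm and 7.16 degrees, less where a joint would pass 70% of its speed; a pose out of reach is approached as far as the arm can. A call is refused whole if a number of a shift passes 41.7 or a number of a turn 7.16, either way. A call with a gripper value outside its range is refused whole. The fingers move at their own pace and stop on an object; "force" is the grip in N (left out, the last holds). Time passes only in rows, so rows that do not move let the fingers close, or fill a call up. It gives the time, the measured TCP pose, the force and the opening at its end, in the units of the state.
- monitor.state(): the state, without advancing time (a new reading comes with each control period).
- viewer.grab_frame(name): name is "scene" or "top" or "wrist"; returns (picture, depth): 400x640x3 uint8, blue, green, red; 400x640 float32, m along the optical axis (not along the pixel's ray), 0 where there is no reading.
- viewer.camera_params(name): a dict with "K" (3x3 intrinsics, pixels), "cam_to_world" (4x4, takes a point from camera to world coordinates); the wrist camera has in their place "tool_from_camera" (4x4, takes a point from camera to tool coordinates, whose origin is the TCP and whose axes are the tool frame's). Camera axes: x right, y up, looking along -z (the intrinsics and any distortion apply to the point x, -y, -z); pixel columns grow to the right and rows downward; lengths in m; the calibration is good to about 2 mm. A picture is of the moment at which its call begins: read the wrist's pose just before it. camera_params takes no time and is no camera call.
- sign_off(): hands the job in, once; it reports no verdict.
The state is a dict: "time": time; "joint_positions": joint angles; "qd": joint speeds; "tau": joint torques, N m; "eef_pos": TCP position; "orientation": TCP orientation; "ft_force": force on the tool from outside, world axes, zero at the start; "moment": the same for the moment, N m; "grip_width": finger opening in m.
Only numpy, scipy, OpenCV 4.12 (cv2) and the standard library are available. Lean on these libraries where they do the work, as an engineer would, in place of code of your own. Each camera call takes 0.05 s, during which the arm holds its last target. There are 200 camera calls.

### The job

Set the dark steel blank out for edge welding: push it along the fixture plate, lying squarely against the steel side rail, until its bright cleaned end, and no more, stands out past the plate's copper edge (about 25 mm). Keep the blank flat on the plate all the while, without picking it up or tipping it, and leave everything else where it stands.

Things in the scene. Friction and masses are not known exactly. Their poses are not given: they have to be found in the camera images.
- fixture: Fixed raised fixture plate: mid-grey, 260 (x) x 240 (y) mm, dark screw holes, flat top 60 mm above the bench; its place and yaw vary. Origin on the bench under its centre. x points away from the robot to the far edge, where a 28 mm wide copper bar is set flush in the top; y points left to the side rail.
- lip (a point): Middle of the top edge of the fixture's far (copper) side, 130 mm in +x from the fixture's centre, 60 mm above the bench. Axes as the fixture's.
- rail (a point): Middle of the lower edge of the steel side rail's inner face, at plate-top height, 100 mm in +y from the fixture's centre. Axes as the fixture's. The rail runs along x (250 mm, up to the copper edge), 20 mm wide, 12 mm above the top; three screw heads on it stand 6 mm higher.
- blank: Loose rectangular dark grey steel blank, 140 (x) x 100 (y) x 5 mm thick, 0.4 to 0.7 kg, lying flat on the fixture plate short of the copper edge, a little off the rail and slightly askew. Origin at the centre of its underside. Its x axis runs along its length to the bright end: the last 25 mm is ground bright. It slides freely on the plate when pushed on its edges.
- bright_end (a point): Middle of the blank's bright end edge (half-way up its thickness), 70 mm in +x from the blank's centre. Axes as the blank's.
- magnet: Loose hold-down magnet with a red ball knob, 32 mm across and 52 mm high, standing on the fixture plate at its right side, the near corner. Origin under its centre. Not to be moved.
- nozzle: Loose brass gas nozzle, cone 26 mm across and 42 mm high, standing on the fixture plate at its right side, the far corner. Origin under its centre. Not to be moved.
- square: Loose steel engineer's square lying on the bench, about 100 x 170 x 18 mm. Origin about its middle, underneath. Not to be moved.
- brush: Loose flat hand brush with a wooden handle lying on the bench, under 220 mm long, handle to its -x. Not to be moved.
- solvent: Loose white bottle with a red cap standing on the bench, 60 mm across, 170 mm high. Origin under its centre. Not to be moved.
- rod_pot: Loose blue pot of filler rods standing on the bench, 44 mm across, about 195 mm high with the rods. Origin under its centre. Not to be moved.
- caliper: Loose caliper lying on the bench beyond the fixture, about 200 mm long, 12 mm high. Not to be moved.
There are look-alikes about, which are no part of the job. What is shaped like the blank but purple is not meant.

How it is judged:
By the outcome, as a careful person would: the job done as asked, in the order asked, and still so for the second after the job is handed in, with the robot touching nothing.
It also fails if it takes over 58 s, if anything falls off the work surface, if the arm or the gripper's body presses on something with over 40 N, if the wrist force passes 120 N, or if a joint passes its speed limit or range.

## Working session

There is one attempt and no reset: what is moved stays moved. The work goes in short steps, Python scripts to look and compute and a tool call to move; the robot and the scene stay as the last step left them, time stands still between calls to the robot, and variables do not carry over. Pictures are saved under pics/ and viewed, about 8 in all and at most 12, crops included, and the job is handed in when it is done.

Besides the shell and the picture viewer there is one more tool, called after "Emit:" as name(argument=value, ...) on one line, values as JSON. send_rows: Moves the arm, as the interface text tells. Its arguments: {"type":"object","properties":{"series":{"type":"array"},"force":{"type":"number"}},"required":["series"]}

```bash
mkdir -p pics
cat > h.py <<'E'
import numpy as np, cv2
from station import monitor, viewer, sign_off
def grab(n):
    im,d=viewer.grab_frame(n); np.savez('%s.npz'%n,im=im,d=d); return im,d
def world(n,d,u,v,z=None):
    p=viewer.camera_params(n);K=np.array(p['K']);T=np.array(p['cam_to_world'])
    r=np.linalg.inv(K)@np.array([u,v,1.]); r=np.array([r[0],-r[1],-1.])
    if z is None: return (T@np.append(r*d[int(round(v)),int(round(u))],1))[:3]
    w=T[:3,:3]@r; s=(z-T[2,3])/w[2]; return T[:3,3]+s*w
E
python3 - <<'E'
from h import *
print(monitor.state())
for n in('top','scene'):
    im,d=grab(n); cv2.imwrite('pics/%s1.png'%n,im)
    p=viewer.camera_params(n); print(n,p)
E
```

```text
{'time': 0.0, 'joint_positions': array([-6.61990240e+01,  2.02619362e+01,  9.36302640e+01, -6.73299806e-04,
        6.61892952e+01, -1.38964708e-01]), 'qd': array([ 0.03472995, -0.05477454,  0.01219148, -0.16712425,  0.07681529,
       -0.1317914 ]), 'tau': array([-3.24545195e-03, -6.05259275e+01, -3.42070377e+01, -2.36107871e-04,
        9.23698826e-03, -3.94737299e-06]), 'eef_pos': array([ 0.25338833, -0.57077422,  0.22135883]), 'orientation': array([ 1.79999582e+02,  8.14967720e-02, -6.60597873e+01]), 'ft_force': array([ 0.22260254, -0.6647822 , -0.16111732]), 'moment': array([ 0.0064618 ,  0.02165133, -0.02462366]), 'grip_width': 0.08534305472533982}
top {'K': array([[454.10336722,   0.        , 319.41904926],
       [  0.        , 454.10336722, 201.80337828],
       [  0.        ,   0.        ,   1.        ]]), 'cam_to_world': array([[ 0.01196321,  0.98282605, -0.18414624,  0.28894771],
       [-0.99972749,  0.01544812,  0.01750167,  0.01552176],
       [ 0.02004581,  0.18388668,  0.98274303,  1.44257239],
       [ 0.        ,  0.        ,  0.        ,  1.        ]])}
scene {'K': array([[403.26261632,   0.        , 323.17510589],
       [  0.        , 403.26261632, 196.22115712],
       [  0.        ,   0.        ,   1.        ]]), 'cam_to_world': array([[ 0.77993844, -0.39515213,  0.48533578,  1.05599291],
       [ 0.62559132,  0.51478874, -0.58619797, -0.6338899 ],
       [-0.01820802,  0.76082018,  0.64870727,  0.77471146],
       [ 0.        ,  0.        ,  0.        ,  1.        ]])}
```

View pics/top1.png

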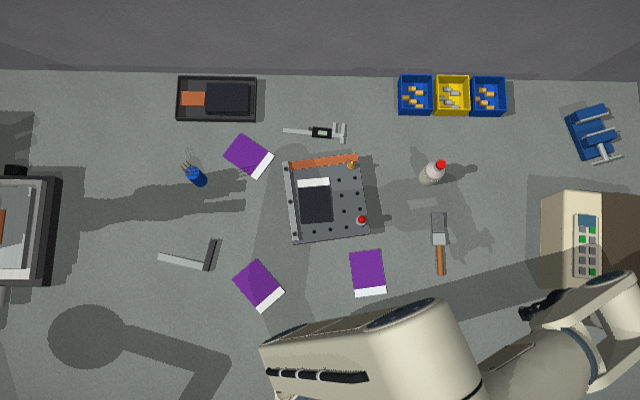

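View pics/scene1.png

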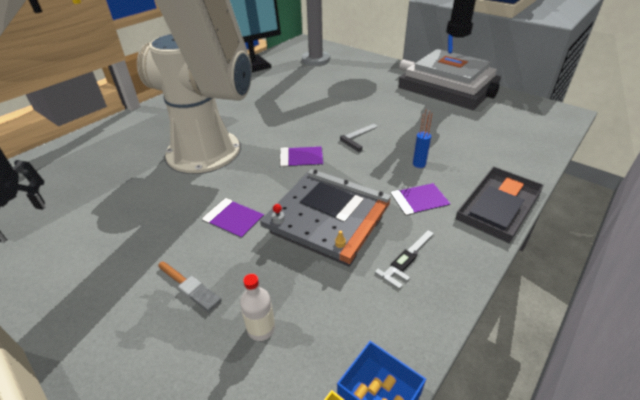

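The blank is the dark plate on the fixture at top (315,203), with its bright end at (313,183). The three purple plates at (248,155), (258,285) and (368,273) are look-alikes on the bench. I'll enlarge the fixture to confirm this.

Run:
```python
from h import *
im=np.load('top.npz')['im']
cv2.imwrite('pics/crop1.png',cv2.resize(im[140:255,265:390],None,fx=5,fy=5,interpolation=cv2.INTER_CUBIC))
p=viewer.camera_params('wrist');print(p)
d=np.load('top.npz')['d']
for u,v in((329,198),(305,240),(315,205)): print(world('top',d,u,v))
```

```text
{'K': array([[332.96368231,   0.        , 318.05270555],
       [  0.        , 332.96368231, 194.37477232],
       [  0.        ,   0.        ,   1.        ]]), 'tool_from_camera': array([[ 9.99999242e-01,  1.22934762e-03,  6.23965034e-05,
         6.03078395e-04],
       [ 1.19647284e-03, -9.58846993e-01, -2.83920785e-01,
        -7.26484491e-02],
       [-2.89208642e-04,  2.83920644e-01, -9.58847738e-01,
        -1.52239101e-01],
       [ 0.00000000e+00,  0.00000000e+00,  0.00000000e+00,
         1.00000000e+00]])}
[ 0.55913987 -0.03843121  0.06688575]
[0.42887714 0.03343646 0.06005179]
[0.5363804  0.00451066 0.06755391]
```

View pics/crop1.png

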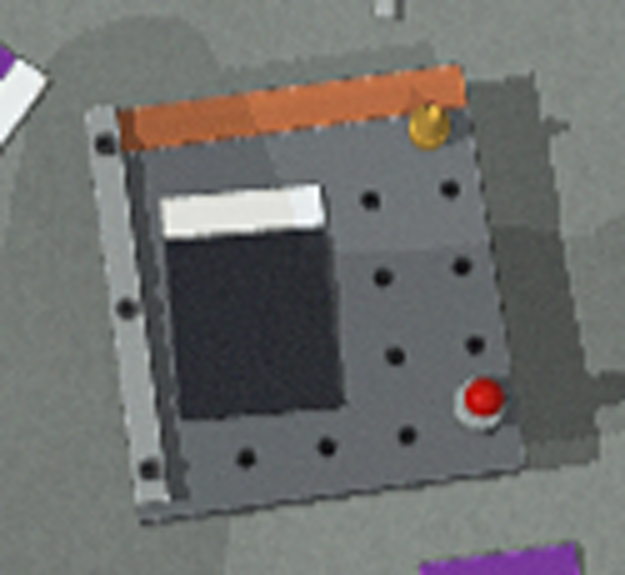

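Confirmed: there is one dark blank on the fixture, a little off the rail and turned about 2.5° from it. The magnet is at crop (480,400) and the nozzle at (430,125). Next I'll make a row planner and go above the fixture for a wrist look.

```bash
cat >> h.py <<'E'
from scipy.spatial.transform import Rotation as Ro
def pose():
    s=monitor.state(); return np.array(s['eef_pos']),Ro.from_euler('xyz',s['orientation'],degrees=True)
def plan(pt,yaw,fing=0,step=38.,turn=6.6):
    """rows from the present pose to pt (m), tool down at yaw"""
    p,R=pose(); G=Ro.from_euler('xyz',[180,0,yaw],degrees=True); pt=np.array(pt); rows=[]
    for _ in range(40):
        t=R.inv().apply(pt-p)*1000; w=(R.inv()*G).as_rotvec(degrees=True)
        if np.linalg.norm(t)<.3 and np.linalg.norm(w)<.15: break
        t*=min(1,step/max(1e-9,np.linalg.norm(t))); w*=min(1,turn/max(1e-9,np.linalg.norm(w)))
        t=np.round(t,1); w=np.round(w,1); rows.append([*t.tolist(),*w.tolist(),fing])
        p=p+R.apply(t)/1000; R=R*Ro.from_rotvec(w,degrees=True)
    print(len(rows))
    for r in rows: print(r)
E
python3 - <<'E'
from h import *
plan([.53,-.02,.33],8)
E
```

```text
17
[-23.8, -28.9, -6.6, -0.0, 0.0, -6.6, 0]
[-20.3, -31.5, -6.6, -0.0, 0.0, -6.6, 0]
[-16.5, -33.6, -6.6, -0.0, 0.0, -6.6, 0]
[-12.6, -35.3, -6.6, -0.0, 0.0, -6.6, 0]
[-8.4, -36.5, -6.6, -0.0, 0.0, -6.6, 0]
[-4.2, -37.2, -6.5, -0.0, 0.0, -6.6, 0]
[0.1, -37.4, -6.6, -0.0, 0.0, -6.6, 0]
[4.4, -37.2, -6.5, -0.0, 0.0, -6.6, 0]
[8.7, -36.4, -6.6, -0.0, 0.0, -6.6, 0]
[12.8, -35.2, -6.5, -0.0, 0.0, -6.6, 0]
[16.8, -33.5, -6.6, -0.1, 0.0, -6.6, 0]
[20.5, -31.3, -6.6, 0.0, 0.0, -1.5, 0]
[21.3, -30.8, -6.6, 0.0, 0.0, 0.0, 0]
[21.3, -30.8, -6.6, 0.0, 0.0, 0.0, 0]
[21.3, -30.8, -6.6, 0.0, 0.0, 0.0, 0]
[21.3, -30.8, -6.6, 0.0, 0.0, 0.0, 0]
[9.9, -14.2, -3.1, 0.0, 0.0, 0.0, 0]
```

Emit:
send_rows(series=[[[-24,-29,-10,0,0,-6.6,0],[-20,-31,-10,0,0,-6.6,0],[-16,-33,-10,0,0,-6.6,0],[-12,-35,-10,0,0,-6.6,0],[-8,-36,-10,0,0,-6.6,0]]])

```text
time: 0.52
eef_pos: [0.3346, -0.4036, 0.2678]
orientation: [-179.9, 0.4, -32.4]
ft_force: [0.1, -0.1, 0.0]
grip_width: 0.0428
```

Emit:
send_rows(series=[[[-4,-37,-8,0,0,-6.6,0],[0,-37,-8,0,0,-6.6,0],[4,-37,-8,0,0,-6.6,0],[9,-36,-8,0,0,-6.6,0],[13,-35,-8,0,0,-6.6,0]]])

```text
time: 0.93
eef_pos: [0.4156, -0.227, 0.3097]
orientation: [-179.6, 0.3, 2.3]
ft_force: [-0.2, -0.3, -0.4]
grip_width: 0.0428
```

Run:
```python
from h import *
plan([.53,-.02,.33],8)
```

```text
7
[19.6, -32.4, -3.1, -0.4, 0.3, -5.7, 0]
[22.7, -30.3, -3.3, -0.0, 0.0, -0.0, 0]
[22.7, -30.3, -3.2, -0.0, 0.0, -0.0, 0]
[22.7, -30.3, -3.3, -0.0, 0.0, -0.0, 0]
[22.7, -30.3, -3.2, -0.0, 0.0, -0.0, 0]
[22.7, -30.3, -3.3, -0.0, 0.0, -0.0, 0]
[5.7, -7.5, -0.8, -0.0, 0.0, -0.0, 0]
```

Emit:
send_rows(series=[[[20,-32,8,-0.4,0.3,-5.7,0],[23,-30,14,0,0,0,0],[23,-30,14,0,0,0,0],[23,-30,14,0,0,0,0],[23,-30,14,0,0,0,0]]])

```text
time: 1.35
eef_pos: [0.5118, -0.0543, 0.2499]
orientation: [179.7, -0.6, 8.8]
ft_force: [1.1, 0.3, 0.6]
grip_width: 0.0428
```

Emit:
send_rows(series=[[[15,-15,6,0,0,0,0],[0,0,0,0,0,0,0],[0,0,0,0,0,0,0],[0,0,0,0,0,0,0],[0,0,0,0,0,0,0]]])

```text
time: 1.77
eef_pos: [0.5244, -0.0302, 0.2394]
orientation: [179.9, -0.2, 9.2]
ft_force: [0.1, -1.1, 0.5]
grip_width: 0.0428
```

```bash
cat >> h.py <<'E'
def wristshot(name):
    p,R=pose(); im,d=viewer.grab_frame('wrist'); c=viewer.camera_params('wrist')
    T=np.eye(4);T[:3,:3]=R.as_matrix();T[:3,3]=p
    np.savez('%s.npz'%name,im=im,d=d,T=T@np.array(c['tool_from_camera']),K=np.array(c['K'])); cv2.imwrite('pics/%s.png'%name,im)
def wz(name,uv,z):
    f=np.load('%s.npz'%name);K=f['K'];T=f['T'];out=[]
    for u,v in np.atleast_2d(uv):
        r=np.linalg.inv(K)@[u,v,1.];w=T[:3,:3]@[r[0],-r[1],-1.];out.append(T[:3,3]+(z-T[2,3])/w[2]*w)
    return np.array(out)
E
python3 - <<'E'
from h import *
print(pose()[0],monitor.state()['orientation'])
wristshot('w1')
f=np.load('w1.npz');print(f['T'])
E
```

```text
[ 0.52438115 -0.03017374  0.23941404] [179.85562269  -0.21516389   9.17804826]
[[ 0.98738129 -0.15070822 -0.04863348  0.5129761 ]
 [ 0.15832257  0.94619799  0.2822115   0.04097629]
 [ 0.00348531 -0.28635014  0.9581187   0.39146889]
 [ 0.          0.          0.          1.        ]]
```

View pics/w1.png

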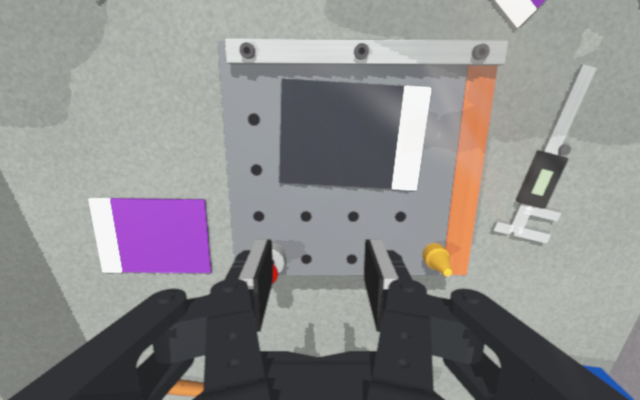

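Wrist view: blank corners are at about (281,79), (431,87), (416,190) and (279,183). The copper far edge runs (496,66)–(467,275) and the rail's inner top edge runs (228,62)–(504,64). I'll fit these edges to sub-pixel.

```bash
cat >> h.py <<'E'
def edge(name,a,b,ch=None,half=6,n=40):
    """sub-pixel line near segment a-b: returns the two refined end points (pixels) and rms"""
    f=np.load('%s.npz'%name)['im'].astype(np.float32); g=f.mean(2) if ch is None else f[:,:,ch]
    if ch=='sat' : pass
    a=np.array(a,float);b=np.array(b,float);t=(b-a)/np.linalg.norm(b-a);nn=np.array([-t[1],t[0]])
    s=np.linspace(.06,.94,n);o=np.arange(-half,half+.01,.25);pts=[]
    P=a+s[:,None]*(b-a); X=P[:,None,:]+o[None,:,None]*nn
    v=cv2.remap(cv2.GaussianBlur(g,(0,0),.8),X[...,0].astype(np.float32),X[...,1].astype(np.float32),cv2.INTER_LINEAR)
    gr=np.abs(np.gradient(v,axis=1)); k=gr.argmax(1)
    w=np.array([np.average(o[max(0,i-4):i+5],weights=r[max(0,i-4):i+5]) for i,r in zip(k,gr)])
    S=s*np.linalg.norm(b-a); m=np.ones(n,bool)
    for _ in range(6):
        c=np.polyfit(S[m],w[m],1);e=w-np.polyval(c,S);m=np.abs(e)<max(.25,2*e[m].std())
    L=np.linalg.norm(b-a); q=[a+nn*np.polyval(c,0),b+nn*np.polyval(c,L)]
    return np.array(q),e[m].std(),m.sum()
def meas(name,edges):
    """edges: dict name->(a,b,z,channel)"""
    out={}
    for k,(a,b,z,ch) in edges.items():
        q,r,m=edge(name,a,b,ch); W=wz(name,q,z); d=W[1]-W[0]
        out[k]=W[:,:2]; print(k,q.round(1).tolist(),'rms %.2f n %d'%(r,m),W[:,:2].round(4).tolist(),'ang %.2f len %.1f'%(np.degrees(np.arctan2(d[1],d[0])),1000*np.hypot(*d[:2])))
    return out
E
python3 - <<'E'
from h import *
E=dict(copfar=((496,70),(467,272),.06,2),copnear=((469,70),(447,245),.06,2),railin=((232,63),(470,64),.072,None),railout=((226,40),(505,41),.072,None),
 bfar=((431,89),(416,188),.065,None),bnear=((281,81),(279,181),.065,None),bleft=((283,79),(430,87),.065,None),bright=((281,184),(414,190),.065,None),pnear=((222,80),(233,270),.06,None))
o=meas('w1',E)
e=lambda k:(o[k][1]-o[k][0])/np.linalg.norm(o[k][1]-o[k][0])
yaw=np.radians(float(np.degrees(np.arctan2(*e('railin')[::-1]))))
X=np.array([np.cos(yaw),np.sin(yaw)]);Y=np.array([-X[1],X[0]])
r0=o['railin'].mean(0)@Y; x0=o['copfar'].mean(0)@X
print('yaw',np.degrees(yaw))
for k in o: print(k,[( (1000*(p@X-x0)).round(1),(1000*(p@Y-r0)).round(1)) for p in o[k]])
# magnet/nozzle depth check
f=np.load('w1.npz');print('depth plate z', end=' ')
K=f['K'];T=f['T']
for u,v in((330,200),(240,140),(340,130),(450,140)):
    d=f['d'][v,u]; r=np.linalg.inv(K)@[u,v,1.]; print((T@[r[0]*d,-r[1]*d,-d,1])[:3].round(4))
E
```

```text
copfar [[496.7, 70.1], [466.9, 272.0]] rms 0.12 n 33 [[0.6758, 0.0896], [0.7086, -0.1199]] ang -81.08 len 212.1
copnear [[467.5, 69.8], [445.4, 244.8]] rms 0.11 n 32 [[0.6487, 0.0855], [0.676, -0.0915]] ang -81.23 len 179.0
railin [[232.0, 62.0], [470.0, 63.6]] rms 0.18 n 34 [[0.4336, 0.0567], [0.6445, 0.0893]] ang 8.77 len 213.3
railout [[226.0, 38.6], [505.0, 39.8]] rms 0.29 n 30 [[0.4268, 0.0751], [0.6693, 0.1131]] ang 8.90 len 245.5
bfar [[431.1, 89.0], [416.4, 188.1]] rms 0.16 n 37 [[0.6177, 0.0631], [0.6274, -0.0328]] ang -84.20 len 96.4
bnear [[281.0, 81.0], [278.6, 181.0]] rms 0.16 n 33 [[0.4782, 0.0479], [0.4879, -0.0475]] ang -84.16 len 95.9
bleft [[283.0, 78.4], [430.0, 86.5]] rms 0.25 n 37 [[0.4797, 0.0505], [0.6162, 0.0651]] ang 6.12 len 137.2
bright [[281.0, 183.5], [414.0, 189.9]] rms 0.29 n 28 [[0.4907, -0.0498], [0.6255, -0.0351]] ang 6.21 len 135.6
pnear [[218.8, 80.2], [234.3, 269.9]] rms 0.43 n 36 [[0.4198, 0.0394], [0.4516, -0.158]] ang -80.85 len 200.0
yaw 8.766477507428398
copfar [(np.float64(-0.3), np.float64(-4.4)), (np.float64(0.3), np.float64(-216.5))]
copnear [(np.float64(-27.7), np.float64(-4.4)), (np.float64(-27.6), np.float64(-183.4))]
railin [(np.float64(-244.6), np.float64(0.0)), (np.float64(-31.2), np.float64(0.0))]
railout [(np.float64(-248.5), np.float64(19.2)), (np.float64(-3.0), np.float64(19.8))]
bfar [(np.float64(-61.7), np.float64(-21.8)), (np.float64(-66.7), np.float64(-118.0))]
bnear [(np.float64(-201.9), np.float64(-15.5)), (np.float64(-206.8), np.float64(-111.3))]
bleft [(np.float64(-200.0), np.float64(-13.2)), (np.float64(-62.9), np.float64(-19.6))]
bright [(np.float64(-204.4), np.float64(-114.0)), (np.float64(-69.0), np.float64(-120.0))]
pnear [(np.float64(-260.9), np.float64(-15.0)), (np.float64(-259.6), np.float64(-215.0))]
depth plate z [ 0.543  -0.0605  0.0608]
[ 0.4447 -0.0133  0.0604]
[0.5401 0.0125 0.0666]
[0.6499 0.0196 0.0607]
```

```bash
cat >> h.py <<'E'
YAW=8.85; FX=np.array([np.cos(np.radians(YAW)),np.sin(np.radians(YAW))]); FY=np.array([-FX[1],FX[0]])
# x measured from copper far edge, y from rail inner face (mm)
_c=(np.array([.6758,.0896])+np.array([.7086,-.1199]))/2; _r=(np.array([.4336,.0567])+np.array([.6445,.0893]))/2
CX=_c@FX; RY=_r@FY
def F(x,y,z): return np.array([*((CX+x/1000)*FX+(RY+y/1000)*FY),z])
def inF(p): p=np.array(p)[:2]; return np.round([1000*(p@FX-CX),1000*(p@FY-RY)],1)
E
python3 - <<'E'
from h import *
print(inF(pose()[0])); plan(F(-134,-142,.115),YAW)
E
```

```text
[-168.2  -99.9]
4
[9.4, 11.7, 34.9, 0.1, -0.2, 0.3, 0]
[9.5, 11.8, 34.9, 0.0, -0.0, -0.0, 0]
[9.6, 11.7, 34.9, 0.0, -0.0, -0.0, 0]
[5.5, 6.8, 19.9, 0.0, -0.0, -0.0, 0]
```

Emit:
send_rows(series=[[[10,12,30,0.1,-0.2,0.3,0],[10,12,30,0,0,0,0],[9,12,30,0,0,0,0],[5,6,20,0,0,0,0],[0,0,6,0,0,0,0]]])

```text
time: 2.23
eef_pos: [0.5688, -0.0743, 0.1268]
orientation: [179.7, -0.8, 8.5]
ft_force: [-0.4, 0.7, 0.1]
grip_width: 0.0425
```

Emit:
send_rows(series=[[[0,0,0,0,0,0,0],[0,0,0,0,0,0,0],[0,0,0,0,0,0,0],[0,0,0,0,0,0,0],[0,0,0,0,0,0,0]]])

```text
time: 2.65
eef_pos: [0.5676, -0.0762, 0.1299]
orientation: [179.7, -0.8, 8.2]
ft_force: [0.3, -0.2, 0.2]
grip_width: 0.0428
```

Run:
```python
from h import *
print(inF(pose()[0]),monitor.state()['ft_force']); plan(F(-134,-142,.1),YAW)
```

```text
[-132.5 -151.8] [ 0.2528892  -0.18307411  0.23027994]
1
[-2.0, -9.9, 29.9, 0.3, -0.8, -0.6, 0]
```

Emit:
send_rows(series=[[[-1,-5,15,0.3,-0.8,-0.6,0],[-1,-4,10,0,0,0,0],[0,0,5,0,0,0,0],[0,0,2,0,0,0,0],[0,0,2,0,0,0,0]]])

```text
time: 3.07
eef_pos: [0.5655, -0.0658, 0.0956]
orientation: [180.0, -0.2, 9.0]
ft_force: [0.7, -0.3, -0.2]
grip_width: 0.0424
```

Emit:
send_rows(series=[[[0,0,2,0,0,0,0],[0,0,2,0,0,0,0],[0,0,2,0,0,0,0],[0,0,1,0,0,0,0],[0,0,1,0,0,0,0]]])

```text
time: 3.48
eef_pos: [0.5653, -0.0657, 0.0862]
orientation: [180.0, -0.2, 9.0]
ft_force: [-0.0, -0.2, 0.8]
grip_width: 0.0427
```

Run:
```python
from h import *
print(inF(pose()[0]),monitor.state()['ft_force']); plan(F(-134,-142,.085),YAW)
wristshot('w2')
```

```text
[-133.2 -141.1] [-0.02398007 -0.15359587  0.77639571]
1
[-0.8, 0.9, 1.2, 0.0, -0.2, 0.1, 0]
```

View pics/w2.png

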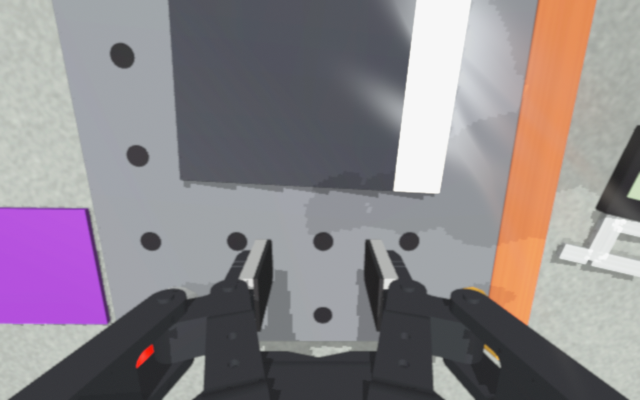

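The fingers are just above the plate and about 12 mm off the blank's right edge, which lies at (180,180)–(440,193). The magnet at (145,355) and the nozzle at (480,290) show behind the linkages. I'll check clearance to them before going on.

Run:
```python
from h import *
im=np.load('w1.npz')['im'].astype(int)
print('magnet base guess',[inF(p) for p in wz('w1',[(276,258)],.06)],'nozzle base',[inF(p) for p in wz('w1',[(434,254)],.06)])
# from the top view: knob centre (361.5,219.5) at z~.105, nozzle top
d=np.load('top.npz')['d']
print(inF(world('top',d,265+484/5,140+397/5,.103)), inF(world('top',d,265+429/5,140+120/5,.08)))
print('dmin of w2 lower middle', np.load('w2.npz')['d'][250:300:10,260:400:20].round(3))
```

```text
magnet base guess [array([-212.8, -200. ])] nozzle base [array([ -39.1, -194.7])]
[-219.8 -198.3] [ -40.4 -195.1]
dmin of w2 lower middle [[0.138 0.196 0.196 0.194 0.195 0.194 0.138]
 [0.129 0.197 0.197 0.197 0.197 0.197 0.13 ]
 [0.122 0.199 0.2   0.198 0.198 0.198 0.121]
 [0.121 0.202 0.2   0.202 0.201 0.2   0.117]
 [0.12  0.202 0.203 0.203 0.203 0.205 0.118]]
```

Clearance is over 65 mm, and the push moves away from both. I'll continue down until light contact.

Emit:
send_rows(series=[[[0,0,1,0,0,0,0],[0,0,1,0,0,0,0],[0,0,1,0,0,0,0],[0,0,1,0,0,0,0],[0,0,0,0,0,0,0]]])

```text
time: 3.95
eef_pos: [0.5655, -0.0659, 0.082]
orientation: [180.0, -0.2, 9.0]
ft_force: [0.3, -0.0, 0.1]
grip_width: 0.0427
```

Emit:
send_rows(series=[[[0,0,0.6,0,0,0,0],[0,0,0.6,0,0,0,0],[0,0,0.6,0,0,0,0],[0,0,0.6,0,0,0,0],[0,0,0,0,0,0,0]]])

```text
time: 4.37
eef_pos: [0.5656, -0.0659, 0.0795]
orientation: [180.0, -0.2, 9.0]
ft_force: [0.6, 0.3, -0.2]
grip_width: 0.043
```

Emit:
send_rows(series=[[[0,0,0.5,0,0,0,0],[0,0,0.5,0,0,0,0],[0,0,0,0,0,0,0],[0,0,0,0,0,0,0],[0,0,0,0,0,0,0]]])

```text
time: 4.78
eef_pos: [0.5656, -0.0659, 0.0783]
orientation: [180.0, -0.2, 9.0]
ft_force: [-0.0, 0.2, -0.2]
grip_width: 0.0422
```

Emit:
send_rows(series=[[[0,0,0.5,0,0,0,0],[0,0,0.5,0,0,0,0],[0,0,0,0,0,0,0],[0,0,0,0,0,0,0],[0,0,0,0,0,0,0]]])

```text
time: 5.2
eef_pos: [0.5657, -0.0659, 0.0773]
orientation: [180.0, -0.2, 9.0]
ft_force: [-0.1, -0.6, -0.5]
grip_width: 0.0427
```

Emit:
send_rows(series=[[[0,0,0.5,0,0,0,0],[0,0,0.5,0,0,0,0],[0,0,0,0,0,0,0],[0,0,0,0,0,0,0],[0,0,0,0,0,0,0]]])

```text
time: 5.62
eef_pos: [0.5657, -0.0659, 0.0762]
orientation: [180.0, -0.2, 9.0]
ft_force: [0.1, 0.4, -0.4]
grip_width: 0.0426
```

Emit:
send_rows(series=[[[0,0,0.5,0,0,0,0],[0,0,0.5,0,0,0,0],[0,0,0,0,0,0,0],[0,0,0,0,0,0,0],[0,0,0,0,0,0,0]]])

```text
time: 6.03
eef_pos: [0.5657, -0.0659, 0.0751]
orientation: [180.0, -0.2, 9.0]
ft_force: [-0.1, 0.5, 0.8]
grip_width: 0.043
```

Emit:
send_rows(series=[[[0,0,0.5,0,0,0,0],[0,0,0.5,0,0,0,0],[0,0,0,0,0,0,0],[0,0,0,0,0,0,0],[0,0,0,0,0,0,0]]])

```text
time: 6.45
eef_pos: [0.5657, -0.0659, 0.0739]
orientation: [180.0, -0.2, 9.0]
ft_force: [0.6, -0.1, -0.3]
grip_width: 0.0426
```

Run:
```python
from h import *
print(pose()[0],monitor.state()['ft_force'])
im,d=grab('scene')
P=F(-134,-130,.062); p=viewer.camera_params('scene');T=np.linalg.inv(np.array(p['cam_to_world']));q=T@np.append(P,1)
K=np.array(p['K']);u=K[0,0]*q[0]/-q[2]+K[0,2];v=K[1,1]*-q[1]/-q[2]+K[1,2];print(u,v)
u,v=int(u),int(v);c=im[v-45:v+35,u-55:u+55];cv2.imwrite('pics/s2.png',cv2.resize(c,None,fx=7,fy=7,interpolation=cv2.INTER_CUBIC))
```

```text
[ 0.56565205 -0.06589241  0.0739282 ] [ 0.62022553 -0.07028423 -0.26610343]
319.50391842156836 215.3071560749701
```

View pics/s2.png

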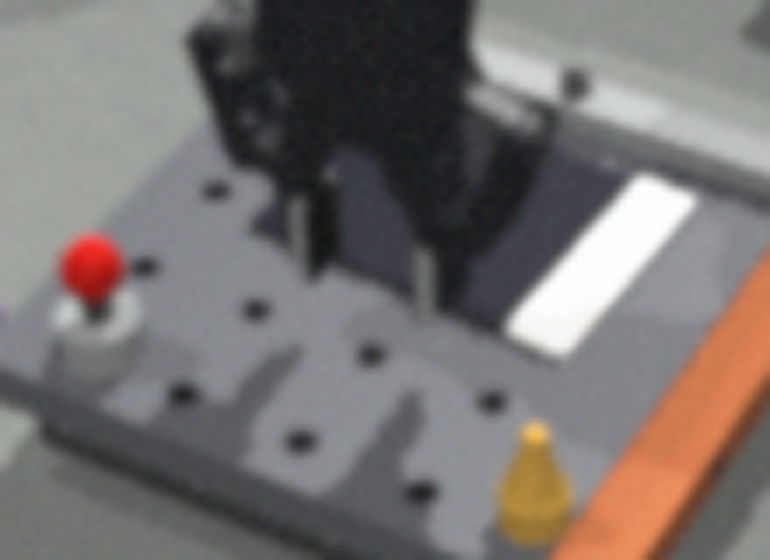

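The scene crop shows the finger tips at (310,275) and (425,315), close to the plate beside the blank's edge. There's no contact force yet, so I'll keep going down in small steps.

Emit:
send_rows(series=[[[0,0,0.5,0,0,0,0],[0,0,0.5,0,0,0,0],[0,0,0,0,0,0,0],[0,0,0,0,0,0,0],[0,0,0,0,0,0,0]]])

```text
time: 6.92
eef_pos: [0.5657, -0.0659, 0.0729]
orientation: [180.0, -0.2, 9.0]
ft_force: [1.1, 0.1, 0.3]
grip_width: 0.0427
```

Emit:
send_rows(series=[[[0,0,0.5,0,0,0,0],[0,0,0.5,0,0,0,0],[0,0,0,0,0,0,0],[0,0,0,0,0,0,0],[0,0,0,0,0,0,0]]])

```text
time: 7.33
eef_pos: [0.5657, -0.0659, 0.0717]
orientation: [180.0, -0.2, 9.0]
ft_force: [-0.6, -0.5, 0.1]
grip_width: 0.0426
```

Run:
```python
from h import *
f=np.load('w2.npz');d=f['d'];K=f['K'];T=np.array(viewer.camera_params('wrist')['tool_from_camera'])
v,u=np.mgrid[0:400,0:640]; r=np.stack([(u-K[0,2])/K[0,0]*d,-(v-K[1,2])/K[1,1]*d,-d,np.ones_like(d)],-1)@T.T
m=(d>0)&(d<.16)&(v>200)
z=r[...,2]; print('max tool z of gripper px',np.sort(1000*z[m])[-20:].round(1))
i=m&(z>z[m].max()-.004); print('their tool x,y',(1000*r[i][:,:3]).round(0)[::max(1,i.sum()//12)])
for vv in (240,250,270,300,325): print(vv,(1000*r[vv,[250,262,270,368,378]]).round(0)[:,:3].tolist())
```

```text
max tool z of gripper px [-12.5 -12.5 -12.5 -12.4 -12.4 -12.4 -12.4 -12.4 -12.3 -12.2 -12.1 -11.9
 -11.9 -11.7 -11.6 -11.6 -11.5 -11.5 -11.3 -11.2]
their tool x,y [[-27. -10. -15.]
 [-21. -10. -15.]
 [ 27. -10. -15.]
 [-21.  -7. -12.]
 [ 22.  -6. -12.]
 [-21.  -6. -15.]
 [-20.  -3. -14.]
 [ 22.  -1. -14.]
 [-21.   1. -15.]
 [ 22.   4. -12.]
 [-21.   4. -15.]
 [ 22.   7. -12.]
 [-21.   9. -12.]
 [ 22.  10. -14.]]
240 [[-39.0, 9.0, 27.0], [-24.0, -11.0, -17.0], [-21.0, -11.0, -17.0], [23.0, -10.0, -15.0], [27.0, -10.0, -15.0]]
250 [[-29.0, -6.0, -18.0], [-23.0, -10.0, -26.0], [-21.0, -6.0, -18.0], [22.0, -8.0, -22.0], [25.0, -10.0, -26.0]]
270 [[-24.0, -11.0, -43.0], [-20.0, -9.0, -41.0], [-21.0, 2.0, -21.0], [22.0, 1.0, -23.0], [23.0, -10.0, -43.0]]
300 [[-20.0, -11.0, -63.0], [-21.0, 2.0, -43.0], [-29.0, 49.0, 26.0], [31.0, 49.0, 26.0], [22.0, -1.0, -48.0]]
325 [[-17.0, -16.0, -81.0], [-21.0, 11.0, -46.0], [-30.0, 67.0, 26.0], [32.0, 66.0, 25.0], [22.0, 8.0, -50.0]]
```

Run:
```python
from h import *
f=np.load('scene.npz');d=f['d'];p=viewer.camera_params('scene');K=np.array(p['K']);T=np.array(p['cam_to_world'])
for cu,cv in((300,240),(312,268),(425,260),(425,310),(312,290),(425,330)):
    u=319-55+cu/7;v=215-45+cv/7; w=world('scene',d,u,v); print(cu,cv,w.round(4),inF(w))
print(pose()[0])
wristshot('w3'); f=np.load('w3.npz');d=f['d'];K=f['K'];T=f['T']
for u,v in((262,238),(262,243),(270,238),(372,238),(372,243),(320,200)):
    r=np.array([(u-K[0,2])/K[0,0],-(v-K[1,2])/K[1,1],-1])*d[v,u]; print(u,v,d[v,u],(T@[*r,1])[:3].round(4))
```

```text
300 240 [ 0.5431 -0.079   0.1064] [-157.2 -150.8]
312 268 [ 0.5431 -0.0735  0.089 ] [-156.4 -145.4]
425 260 [ 0.5932 -0.0701  0.1179] [-106.3 -149.7]
425 310 [ 0.5956 -0.0735  0.0981] [-104.4 -153.5]
312 290 [ 0.529  -0.0588  0.0595] [-168.  -128.7]
425 330 [ 0.5768 -0.0509  0.0606] [-119.5 -128.2]
[ 0.56569934 -0.06590342  0.07174185]
262 238 0.17653652 [ 0.537  -0.071   0.0612]
262 243 0.14541885 [ 0.5404 -0.0597  0.0905]
270 238 0.1776572 [ 0.5411 -0.0709  0.0602]
372 238 0.17661896 [ 0.5946 -0.062   0.0613]
372 243 0.14460759 [ 0.5877 -0.0519  0.0914]
320 200 0.1719027 [ 0.5642 -0.0458  0.06  ]
```

Both cameras agree that the half-open tips are at z ≈ 0.088, with the TCP at 0.072. So the tips are about 14 mm behind the reported TCP, not ahead of it. I'll go on down by vision and force.

Emit:
send_rows(series=[[[0,0,4,0,0,0,0],[0,0,4,0,0,0,0],[0,0,3,0,0,0,0],[0,0,2,0,0,0,0],[0,0,1,0,0,0,0]]])

```text
time: 7.8
eef_pos: [0.5658, -0.0659, 0.0563]
orientation: [180.0, -0.2, 9.0]
ft_force: [0.3, -0.3, -0.4]
grip_width: 0.0426
```

Emit:
send_rows(series=[[[0,0,1,0,0,0,0],[0,0,1,0,0,0,0],[0,0,1,0,0,0,0],[0,0,1,0,0,0,0],[0,0,0,0,0,0,0]]])

```text
time: 8.22
eef_pos: [0.5655, -0.0659, 0.0513]
orientation: [180.0, -0.2, 9.0]
ft_force: [-0.2, 0.2, 0.3]
grip_width: 0.0425
```

```bash
cat >> h.py <<'E'
def tips(name):
    f=np.load('%s.npz'%name);d=f['d'];K=f['K'];T=f['T']
    v,u=np.mgrid[0:400,0:640]; r=np.stack([(u-K[0,2])/K[0,0]*d,-(v-K[1,2])/K[1,1]*d,-d,np.ones_like(d)],-1)
    w=r@T.T
    for a,b in((235,275),(362,405)):
        for row in range(225,250,3): print(row,'minz..',(1000*w[row,a:b:4,2]).round(0))
E
python3 - <<'E'
from h import *
print(pose()[0]); wristshot('w4'); tips('w4')
E
```

```text
[ 0.56550849 -0.0658727   0.05133984]
225 minz.. [61. 60. 60. 60. 60. 61. 60. 60. 60. 60.]
228 minz.. [61. 61. 61. 60. 59. 61. 60. 61. 61. 60.]
231 minz.. [61. 60. 60. 61. 60. 60. 61. 60. 60. 61.]
234 minz.. [61. 60. 60. 60. 61. 61. 60. 61. 61. 61.]
237 minz.. [61. 59. 61. 61. 60. 60. 61. 61. 60. 61.]
240 minz.. [61. 61. 60. 60. 60. 61. 68. 68. 67. 66.]
243 minz.. [61. 61. 60. 60. 60. 71. 71. 72. 70. 66.]
246 minz.. [61. 60. 61. 61. 59. 74. 75. 74. 74. 66.]
249 minz.. [61. 61. 60. 60. 60. 77. 77. 77. 77. 66.]
225 minz.. [60. 60. 61. 60. 60. 60. 61. 60. 60. 61. 60.]
228 minz.. [61. 61. 61. 60. 61. 61. 60. 60. 61. 60. 61.]
231 minz.. [60. 60. 60. 60. 59. 60. 60. 61. 61. 60. 60.]
234 minz.. [61. 60. 61. 60. 60. 62. 61. 60. 61. 60. 60.]
237 minz.. [60. 59. 60. 61. 61. 60. 60. 60. 61. 61. 60.]
240 minz.. [61. 65. 68. 68. 67. 60. 61. 60. 61. 61. 60.]
243 minz.. [60. 67. 71. 72. 73. 72. 60. 60. 61. 61. 61.]
246 minz.. [61. 67. 73. 74. 75. 75. 60. 61. 61. 61. 60.]
249 minz.. [61. 67. 77. 78. 77. 76. 60. 60. 62. 60. 61.]
```

Emit:
send_rows(series=[[[0,0,0.8,0,0,0,0],[0,0,0.7,0,0,0,0],[0,0,0.7,0,0,0,0],[0,0,0,0,0,0,0],[0,0,0,0,0,0,0]]])

```text
time: 8.68
eef_pos: [0.5659, -0.0659, 0.0494]
orientation: [180.0, -0.2, 9.0]
ft_force: [0.6, -0.7, 0.1]
grip_width: 0.0423
```

Emit:
send_rows(series=[[[0,0,0.5,0,0,0,0],[0,0,0.4,0,0,0,0],[0,0,0,0,0,0,0],[0,0,0,0,0,0,0],[0,0,0,0,0,0,0]]])

```text
time: 9.1
eef_pos: [0.5661, -0.066, 0.0494]
orientation: [180.0, -0.2, 9.0]
ft_force: [1.2, 0.3, 0.4]
grip_width: 0.0429
```

Run:
```python
from h import *
print(pose()[0],monitor.state()['ft_force']); wristshot('w5'); tips('w5')
```

```text
[ 0.56610837 -0.06595748  0.04935617] [1.1820293  0.32328168 0.36297903]
225 minz.. [ 61.  61.  60.  60.  61.  60.  60.  60. 202.  61.]
228 minz.. [60. 61. 59. 60. 60. 61. 60. 60. 60. 60.]
231 minz.. [60. 60. 60. 60. 60. 61. 61. 61. 62. 62.]
234 minz.. [61. 60. 61. 60. 59. 61. 61. 61. 60. 60.]
237 minz.. [61. 61. 60. 59. 60. 61. 60. 60. 61. 60.]
240 minz.. [ 61. 202.  62.  61.  61.  60.  66.  65.  65.  64.]
243 minz.. [61. 60. 61. 61. 61. 68. 69. 69. 69. 64.]
246 minz.. [61. 61. 60. 60. 61. 72. 71. 72. 71. 65.]
249 minz.. [60. 60. 59. 62. 60. 75. 75. 75. 75. 65.]
225 minz.. [60. 60. 61. 60. 60. 60. 61. 60. 60. 60. 59.]
228 minz.. [60. 61. 61. 61. 60. 61. 62. 60. 60. 60. 61.]
231 minz.. [60. 60. 61. 60. 60. 60. 61. 61. 60. 60. 60.]
234 minz.. [62. 61. 61. 61. 60. 61. 61. 60. 61. 60. 60.]
237 minz.. [60. 61. 61. 60. 60. 60. 60. 60. 61. 60. 61.]
240 minz.. [61. 63. 66. 66. 66. 60. 60. 61. 61. 61. 61.]
243 minz.. [61. 65. 69. 69. 69. 69. 62. 60. 61. 61. 61.]
246 minz.. [60. 64. 73. 73. 72. 72. 61. 60. 61. 60. 61.]
249 minz.. [61. 66. 74. 76. 75. 75. 61. 60. 61. 60. 60.]
```

Run:
```python
from h import *
s=monitor.state(); print({k:np.round(v,2) for k,v in s.items()})
```

```text
{'time': np.float64(9.15), 'joint_positions': array([-6.810e+00,  2.787e+01,  1.079e+02,  4.000e-02,  4.399e+01,
       -1.581e+01]), 'qd': array([-0.  ,  0.13,  0.04,  0.01, -0.07, -0.04]), 'tau': array([ 0.000e+00, -5.977e+01, -2.421e+01,  0.000e+00, -1.000e-02,
        0.000e+00]), 'eef_pos': array([ 0.57, -0.07,  0.05]), 'orientation': array([179.96,  -0.24,   8.98]), 'ft_force': array([-0.06, -0.52, -0.48]), 'moment': array([-0.02,  0.06,  0.03]), 'grip_width': np.float64(0.04)}
```

Emit:
send_rows(series=[[[0,0,1,0,0,0,0],[0,0,1,0,0,0,0],[0,0,0,0,0,0,0],[0,0,0,0,0,0,0],[0,0,0,0,0,0,0]]])

```text
time: 9.57
eef_pos: [0.5665, -0.066, 0.0496]
orientation: [179.9, -0.3, 9.0]
ft_force: [0.1, -0.4, -0.4]
grip_width: 0.0426
```

Run:
```python
from h import *
s=monitor.state(); print({k:np.round(v,2) for k,v in s.items()})
```

```text
{'time': np.float64(9.57), 'joint_positions': array([-6.8100e+00,  2.7860e+01,  1.0786e+02,  3.0000e-02,  4.4000e+01,
       -1.5810e+01]), 'qd': array([ 0.06,  0.05,  0.06, -0.04, -0.21,  0.05]), 'tau': array([ 0.000e+00, -6.000e+01, -2.432e+01,  0.000e+00,  1.000e-02,
        0.000e+00]), 'eef_pos': array([ 0.57, -0.07,  0.05]), 'orientation': array([179.95,  -0.26,   8.98]), 'ft_force': array([ 0.14, -0.44, -0.35]), 'moment': array([0.02, 0.  , 0.03]), 'grip_width': np.float64(0.04)}
```

Emit:
send_rows(series=[[[0,0,0,0,0,0,0],[0,0,0,0,0,0,0],[0,0,0,0,0,0,0],[0,0,1,0,0,0,0],[0,0,1.5,0,0,0,0]]])

```text
time: 9.98
eef_pos: [0.5665, -0.066, 0.0489]
orientation: [180.0, -0.2, 9.0]
ft_force: [-8.5, 1.9, 30.9]
grip_width: 0.043
```

Contact with the plate is at TCP z ≈ 0.0495. I'll lift 1.2 mm and push toward the rail.

Emit:
send_rows(series=[[[-1,0,-0.9,0,0,0,0],[0,0,-0.8,0,0,0,0],[0,-3,0,0,0,0,0],[0,-3,0,0,0,0,0],[0,-3,0,0,0,0,0]]])

```text
time: 10.4
eef_pos: [0.5643, -0.0571, 0.0512]
orientation: [180.0, -0.3, 8.9]
ft_force: [-0.1, 0.2, -0.2]
grip_width: 0.0428
```

Emit:
send_rows(series=[[[0,-3,0,0,0,0,0],[0,-3,0,0,0,0,0],[0,-3,0,0,0,0,0],[0,-2,0,0,0,0,0],[0,0,0,0,0,0,0]]])

```text
time: 10.82
eef_pos: [0.5635, -0.0453, 0.051]
orientation: [179.8, -0.4, 9.0]
ft_force: [0.2, -2.2, 0.6]
grip_width: 0.0426
```

Run:
```python
from h import *
print(pose()[0],inF(pose()[0]),monitor.state()['orientation'],monitor.state()['ft_force'])
```

```text
[ 0.56354624 -0.04529698  0.05095029] [-131.8 -120.7] [179.83524955  -0.3518673    8.99976998] [ 0.2136093  -2.24969003  0.55506698]
```

Emit:
send_rows(series=[[[0,-2,0,0,0,0,0],[0,-2,0,0,0,0,0],[0,-1.5,0,0,0,0,0],[0,-1,0,0,0,0,0],[0,-1,0,0,0,0,0]]])

```text
time: 11.23
eef_pos: [0.5624, -0.038, 0.051]
orientation: [179.8, -0.4, 9.0]
ft_force: [1.4, -4.6, 0.6]
grip_width: 0.0426
```

Emit:
send_rows(series=[[[0,-0.8,0,0,0,0,0],[0,-0.8,0,0,0,0,0],[0,-0.8,0,0,0,0,0],[0,-0.8,0,0,0,0,0],[0,-0.8,0,0,0,0,0]]])

```text
time: 11.65
eef_pos: [0.562, -0.0348, 0.0511]
orientation: [179.7, -0.4, 9.1]
ft_force: [1.3, -10.3, 3.8]
grip_width: 0.0429
```

Run:
```python
from h import *
print(pose()[0],inF(pose()[0]),monitor.state()['orientation'],monitor.state()['ft_force'])
```

```text
[ 0.56196419 -0.03478948  0.05108453] [-131.7 -110. ] [179.66497811  -0.37010672   9.0907957 ] [  1.26860786 -10.2987523    3.77620053]
```

Emit:
send_rows(series=[[[0,-0.8,0,0.3,-0.3,0.2,0],[0,-1,0,0,0,0,0],[0,-1,0,0,0,0,0],[0,-1,0,0,0,0,0],[0,-1,0,0,0,0,0]]])

```text
time: 12.07
eef_pos: [0.5619, -0.0343, 0.0517]
orientation: [179.6, -0.1, 9.0]
ft_force: [1.2, -8.2, 1.6]
grip_width: 0.0428
```

Emit:
send_rows(series=[[[0,3,0,0,0,0,0],[0,4,-1,0,0,0,0],[0,4,-20,0,0,0,0],[-10,0,-35,0,0,0,0],[-10,0,-35,0,0,0,0]]])

```text
time: 12.48
eef_pos: [0.5385, -0.0463, 0.1378]
orientation: [180.0, 0.8, 9.0]
ft_force: [1.2, 0.8, 0.5]
grip_width: 0.0431
```

Emit:
send_rows(series=[[[-25,5,-25,0,0,6.6,0],[-25,5,-20,0,0,6.6,0],[0,0,0,0,0,6.6,0],[0,0,0,0,0,0,0],[0,0,0,0,0,0,0]]])

```text
time: 12.9
eef_pos: [0.4894, -0.0604, 0.1924]
orientation: [180.0, 0.3, -11.5]
ft_force: [0.4, 0.1, 0.8]
grip_width: 0.0427
```

Run:
```python
from h import *
print(pose()[0],inF(pose()[0]),monitor.state()['orientation'],monitor.state()['ft_force'])
wristshot('w6')
```

```text
[ 0.4893842  -0.06042822  0.19236376] [-207.4 -124.2] [179.99481502   0.29911077 -11.49238993] [0.40050127 0.05517185 0.75287465]
```

View pics/w6.png

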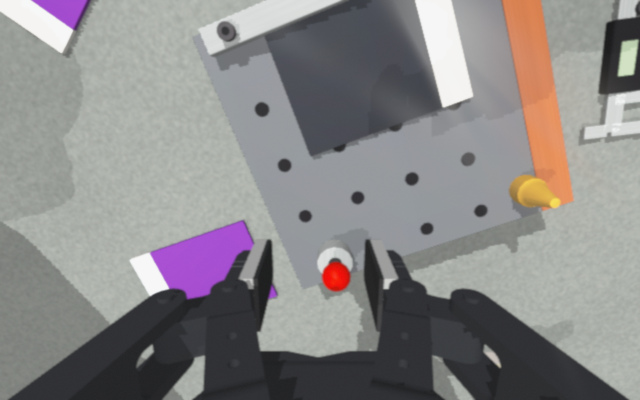

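The blank now lies along the rail, with its near end at (267,38)–(311,156). I'll fit it and plan the approach to the near end.

Run:
```python
from h import *
o=meas('w6',dict(bnear=((269,42),(309,152),.065,None),bright=((315,155),(440,110),.065,None),bfar=((452,10),(469,95),.065,None),cop=((544,10),(570,195),.06,2),rail=((230,47),(262,36),.072,None)))
for k in o: print(k,[inF(p).tolist() for p in o[k]])
plan(F(-235,-54,.12),YAW-90)
```

```text
bnear [[266.7, 42.8], [308.5, 152.2]] rms 0.13 n 34 [[0.4728, 0.0564], [0.4867, -0.0331]] ang -81.13 len 90.6
bright [[316.2, 158.3], [440.7, 112.1]] rms 0.88 n 34 [[0.492, -0.0395], [0.5991, -0.0225]] ang 9.04 len 108.4
bfar [[453.2, 9.8], [472.7, 94.3]] rms 0.14 n 35 [[0.6156, 0.0504], [0.6256, -0.0137]] ang -81.11 len 64.8
cop [[542.0, 10.3], [572.5, 194.6]] rms 0.18 n 36 [[0.6838, 0.0371], [0.7082, -0.1177]] ang -81.05 len 156.7
rail [[228.8, 43.6], [261.5, 34.6]] rms 1.34 n 40 [[0.4455, 0.0605], [0.4712, 0.0615]] ang 2.33 len 25.7
bnear [[-205.8, -6.2], [-205.8, -96.8]]
bright [[-201.5, -103.9], [-93.1, -103.6]]
bfar [[-65.6, -34.1], [-65.6, -99.0]]
cop [[-0.2, -57.8], [0.1, -214.5]]
rail [[-232.1, 2.0], [-206.6, -0.9]]
11
[-18.2, -20.5, 26.3, 0.0, 0.0, 6.6, 0]
[-20.5, -18.2, 26.4, 0.0, 0.0, 6.6, 0]
[-16.7, -11.7, 19.6, 0.0, 0.0, 6.6, 0]
[0.0, -0.0, 0.0, 0.0, 0.0, 6.6, 0]
[0.0, -0.0, 0.0, 0.0, 0.0, 6.6, 0]
[0.0, -0.0, 0.0, 0.0, 0.0, 6.6, 0]
[0.0, -0.0, 0.0, 0.1, 0.0, 6.6, 0]
[0.0, -0.0, 0.0, 0.1, 0.1, 6.6, 0]
[-0.0, -0.0, 0.0, 0.0, 0.0, 6.6, 0]
[-0.0, -0.0, 0.0, 0.1, 0.1, 6.6, 0]
[-0.0, -0.0, 0.0, -0.0, -0.0, 3.7, 0]
```

Emit:
send_rows(series=[[[-18,-20,10,0,0,6.8,0],[-20,-18,10,0,0,6.8,0],[-16,-12,10,0,0,6.8,0],[0,0,0,0,0,6.8,0],[0,0,0,0,0,6.8,0]]])

```text
time: 13.37
eef_pos: [0.452, 0.0069, 0.1574]
orientation: [179.7, 0.5, -45.6]
ft_force: [0.2, -1.4, 0.6]
grip_width: 0.043
```

Emit:
send_rows(series=[[[0,0,0,0,0,6.8,0],[0,0,0,0,0,6.8,0],[0,0,0,0,0,6.8,0],[0,0,0,0,0,6.6,0],[0,0,0,0,0,4,0]]])

```text
time: 13.78
eef_pos: [0.4504, 0.0097, 0.1516]
orientation: [178.8, 0.5, -77.1]
ft_force: [0.1, 0.5, -1.1]
grip_width: 0.0428
```

Run:
```python
from h import *
print(pose()[0],inF(pose()[0]),monitor.state()['orientation'],monitor.state()['joint_positions'])
plan(F(-232,-54,.075),YAW-90,step=35)
```

```text
[0.45038537 0.00973477 0.15156798] [-235.1  -48.9] [178.8349433    0.47729211 -77.10601622] [  0.87239449  10.48812768 117.31857597   0.27900198  53.43254378
  77.80491356]
3
[2.7, -2.0, 34.8, 1.2, 0.4, 4.0, 0]
[2.4, -1.4, 34.9, -0.0, 0.0, 0.0, 0]
[0.4, -0.2, 6.8, -0.0, 0.0, 0.0, 0]
```

Emit:
send_rows(series=[[[2.7,-1,10,1.2,0.4,4,0],[2.4,0,25,0,0,0,0],[0,0,25,0,0,0,0],[0,0,15,0,0,0,0],[0,0,0,0,0,0,0]]])

```text
time: 14.2
eef_pos: [0.4536, 0.0067, 0.0705]
orientation: [179.9, 0.1, -80.5]
ft_force: [-0.9, -0.0, 0.2]
grip_width: 0.0428
```

Run:
```python
from h import *
print(pose()[0],inF(pose()[0]),monitor.state()['orientation'],monitor.state()['ft_force'])
plan(F(-232,-54,.055),YAW-90,step=35)
```

```text
[0.4535918  0.00673293 0.07053683] [-232.4  -52.3] [ 1.79892214e+02  1.33721878e-01 -8.05311611e+01] [-0.94843409 -0.03518263  0.23502768]
1
[1.7, -0.4, 15.5, 0.1, 0.1, 0.6, 0]
```

Emit:
send_rows(series=[[[1.5,0,6,0.1,0.1,0.7,0],[0,0,5,0,0,0,0],[0,0,3,0,0,0,0],[0,0,1.5,0,0,0,0],[0,0,0,0,0,0,0]]])

```text
time: 14.62
eef_pos: [0.4543, 0.0058, 0.0533]
orientation: [179.8, 0.1, -80.9]
ft_force: [0.5, 0.6, 0.7]
grip_width: 0.0424
```

Run:
```python
from h import *
print(pose()[0],inF(pose()[0]),monitor.state()['orientation'],monitor.state()['ft_force'])
plan(F(-232,-54,.0511),YAW-90,step=35)
```

```text
[0.45430442 0.00576736 0.05328406] [-231.8  -53.4] [ 1.79849222e+02  6.63966064e-02 -8.09211905e+01] [0.47566858 0.56303849 0.69701084]
1
[0.6, 0.2, 2.2, 0.2, 0.1, 0.2, 0]
```

Emit:
send_rows(series=[[[0.3,0,1.2,0.2,0.1,0.2,0],[0.3,-2,1,0,0,0,0],[0,-4,0,0,0,0,0],[0,-4,0,0,0,0,0],[0,-4,0,0,0,0,0]]])

```text
time: 15.03
eef_pos: [0.4702, 0.0074, 0.0528]
orientation: [-179.7, -0.1, -81.1]
ft_force: [0.3, 0.3, 0.8]
grip_width: 0.0427
```

Emit:
send_rows(series=[[[0,-4,0,0,0,0,0],[0,-4,0,0,0,0,0],[0,-4,0,0,0,0,0],[0,-4,0,0,0,0,0],[0,-4,0,0,0,0,0]]])

```text
time: 15.45
eef_pos: [0.4768, 0.0085, 0.0522]
orientation: [178.5, -0.0, -81.0]
ft_force: [-18.1, -6.7, 27.9]
grip_width: 0.0428
```

Run:
```python
from h import *
print(pose()[0],inF(pose()[0]),monitor.state()['orientation'],monitor.state()['ft_force'])
plan(F(-126,-54,.0511),YAW-90,step=35)
```

```text
[0.47683684 0.00851266 0.05220653] [-209.2  -54.1] [ 1.78460604e+02 -2.01796037e-02 -8.09909382e+01] [-18.05267966  -6.72047504  27.85530407]
3
[0.0, -35.0, -0.5, 1.5, -0.0, 0.2, 0]
[-0.1, -35.0, 0.5, 0.0, -0.0, -0.0, 0]
[0.0, -13.2, 0.1, 0.0, -0.0, -0.0, 0]
```

Emit:
send_rows(series=[[[0,1,-1,0,0,0,0],[0,0,0,0.7,0,0.1,0],[0,0,0,0.7,0,0,0],[0,0,0,0,0,0,0],[0,0,0,0,0,0,0]]])

```text
time: 15.87
eef_pos: [0.4773, 0.0083, 0.0539]
orientation: [-180.0, -0.0, -81.1]
ft_force: [-0.1, 0.2, -0.2]
grip_width: 0.0425
```

Run:
```python
from h import *
print(pose()[0],inF(pose()[0]),monitor.state()['orientation'],monitor.state()['ft_force'])
wristshot('w7'); im,d=grab('scene')
a=np.load('w7.npz')['im'][0:330,140:500]; b=cv2.resize(im[150:260,250:410],None,fx=3,fy=3,interpolation=cv2.INTER_CUBIC)
h=330; cv2.imwrite('pics/c7.png',np.hstack([a,b[:330]])[:, :])
```

```text
[0.47725581 0.00834743 0.05386083] [-208.8  -54.4] [-1.79971339e+02 -3.81990515e-02 -8.10999195e+01] [-0.07148813  0.15450307 -0.18366575]
```

View pics/c7.png

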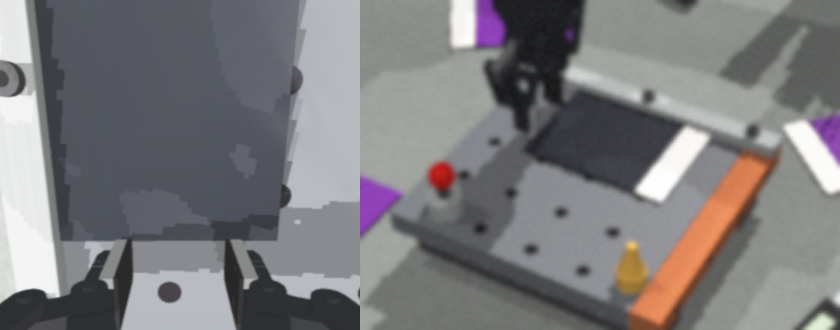

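Run:
```python
from h import *
o=meas('w7',dict(bnear=((275,240),(360,240),.065,None),bnearL=((204,240),(245,240),.065,None),bright=((440,60),(420,225),.065,None),bleft=((180,40),(200,225),.065,None)))
for k in o: print(k,[inF(p).tolist() for p in o[k]])
f=np.load('w7.npz');d=f['d'];K=f['K'];T=f['T']
for u,v in((220,220),(400,220),(320,150),(320,30),(220,60),(410,60)):
    r=np.array([(u-K[0,2])/K[0,0],-(v-K[1,2])/K[1,1],-1])*np.median(d[v-4:v+5,u-4:u+5]); print((T@[*r,1])[2].round(4),end=' ')
```

```text
bnear [[275.0, 240.4], [360.0, 240.3]] rms 0.14 n 40 [[0.483, 0.0289], [0.4891, -0.0098]] ang -81.09 len 39.2
bnearL [[204.0, 240.7], [245.0, 240.5]] rms 0.32 n 38 [[0.4779, 0.0612], [0.4809, 0.0426]] ang -80.83 len 18.9
bright [[441.4, 60.2], [421.9, 225.2]] rms 2.36 n 40 [[0.5701, -0.027], [0.5007, -0.0362]] ang -172.42 len 69.9
bleft [[178.1, 40.2], [198.4, 225.2]] rms 0.20 n 39 [[0.5614, 0.076], [0.4852, 0.0642]] ang -171.13 len 77.1
bnear [[-199.9, -34.9], [-199.8, -74.1]]
bnearL [[-200.0, -2.2], [-199.9, -21.1]]
bright [[-122.5, -103.5], [-192.4, -102.0]]
bleft [[-115.2, -0.4], [-192.3, -0.4]]
0.0654 0.0655 0.0655 0.0656 0.0655 0.0655
```

Emit:
send_rows(series=[[[0,2,0,0,0,0,0],[0,4,0,0,0,0,0],[0,0,1.5,0,0,-0.1,0],[0,0,1,0,0,0,0],[0,0,0,0,0,0,0]]])

```text
time: 16.38
eef_pos: [0.4708, 0.0074, 0.0509]
orientation: [-180.0, -0.0, -81.0]
ft_force: [0.1, 0.6, 0.2]
grip_width: 0.043
```

The blank is flat, square and flush with the rail, and has moved 6 mm. The tips were too high and wedged on its top edge. I'm now 2 mm lower and will push again.

Emit:
send_rows(series=[[[0,-2,0.3,0,0,0,0],[0,-3,0,0,0,0,0],[0,-3,0,0,0,0,0],[0,-3,0,0,0,0,0],[0,-3,0,0,0,0,0]]])

```text
time: 16.8
eef_pos: [0.4768, 0.0088, 0.0491]
orientation: [179.0, 0.0, -81.0]
ft_force: [-10.3, -2.5, 9.0]
grip_width: 0.0427
```

Emit:
send_rows(series=[[[0,0,-1,1,0,0,0],[0,-2,-0.6,0.2,0,0,0],[0,-3,-0.2,0.2,0,0,0],[0,-3,-0.2,0.2,0,0,0],[0,-3,-0.2,0.2,0,0,0]]])

```text
time: 17.22
eef_pos: [0.4859, 0.0104, 0.0503]
orientation: [-179.5, 0.1, -81.0]
ft_force: [-2.3, -1.5, -2.0]
grip_width: 0.0426
```

Run:
```python
from h import *
s=monitor.state();print(pose()[0],inF(pose()[0]),s['orientation'],s['ft_force'],s['joint_positions'],s['moment'])
```

```text
[0.48590176 0.01043536 0.05026556] [-199.9  -53.6] [-1.79509424e+02  6.89880574e-02 -8.09607937e+01] [-2.29729302 -1.46904998 -1.98717253] [  0.95406649  22.06208109 118.37950236   0.21777806  39.08262091
  81.74667803] [-0.15184119  0.4986729   0.01060115]
```

Emit:
send_rows(series=[[[0,-3.5,-0.4,0,0,0,0],[0,-3.5,-0.3,0,0,0,0],[0,-3.5,-0.2,0,0,0,0],[0,-3.5,-0.2,0.1,0,0,0],[0,-3.5,-0.2,0.1,0,0,0]]])

```text
time: 17.63
eef_pos: [0.5043, 0.0135, 0.0515]
orientation: [-179.4, 0.1, -81.0]
ft_force: [-4.3, -0.7, -0.1]
grip_width: 0.0429
```

Emit:
send_rows(series=[[[0,-3,-0.3,0.1,0,0,0],[0,-3.5,-0.2,0.1,0,0,0],[0,-3.5,-0.2,0.1,0,0,0],[0,-3.5,-0.2,0.1,0,0,0],[0,-3.5,-0.2,0.1,0,0,0]]])

```text
time: 18.05
eef_pos: [0.5225, 0.0165, 0.053]
orientation: [-178.9, 0.1, -80.9]
ft_force: [-3.9, -0.9, 0.5]
grip_width: 0.0425
```

Run:
```python
from h import *
s=monitor.state();print(pose()[0],inF(pose()[0]),s['orientation'],s['ft_force'])
```

```text
[0.52251575 0.01648448 0.05295824] [-162.8  -53.3] [-1.78921001e+02  8.81411066e-02 -8.09444703e+01] [-3.89039765 -0.93005496  0.52246113]
```

Emit:
send_rows(series=[[[0,1,0.6,-0.5,0,-0.1,0],[0,0,0.8,-0.4,0,0,0],[0,0,0.6,0,0,0,0],[0,-3,0,0,0,0,0],[0,-3,0,0,0,0,0]]])

```text
time: 18.47
eef_pos: [0.5259, 0.0171, 0.0528]
orientation: [179.8, 0.1, -80.8]
ft_force: [-6.9, -1.1, 6.0]
grip_width: 0.0424
```

Emit:
send_rows(series=[[[0,-3,-0.1,0.05,0,0,0],[0,-3,-0.1,0.05,0,0,0],[0,-3,-0.1,0.05,0,0,0],[0,-3,-0.1,0.05,0,0,0],[0,0,0,0,0,0,0]]])

```text
time: 18.88
eef_pos: [0.5345, 0.0184, 0.0531]
orientation: [179.5, 0.1, -80.8]
ft_force: [-2.1, 0.7, 2.6]
grip_width: 0.0428
```

Run:
```python
from h import *
s=monitor.state();print(pose()[0],inF(pose()[0]),s['orientation'],s['ft_force'])
wristshot('w8')
o=meas('w8',dict(bnear=((275,240),(360,240),.065,None),bleft=((180,40),(200,225),.065,None)))
for k in o: print(k,[inF(p).tolist() for p in o[k]])
```

```text
[0.53449445 0.01844865 0.05310874] [-150.7  -53.2] [ 1.79462283e+02  1.06300474e-01 -8.07901679e+01] [-2.10040165  0.67131437  2.56322078]
bnear [[275.0, 240.3], [360.0, 240.3]] rms 0.16 n 35 [[0.5407, 0.039], [0.5469, 0.0006]] ang -80.82 len 38.9
bleft [[181.0, 39.9], [200.8, 224.9]] rms 0.19 n 30 [[0.6185, 0.0849], [0.5429, 0.073]] ang -171.05 len 76.5
bnear [[-141.4, -33.9], [-141.1, -72.8]]
bleft [[-57.4, -0.5], [-133.9, -0.6]]
```

Emit:
send_rows(series=[[[0,3,0,0.3,0,0.3,0],[0,2,0.8,0.2,0,0,0],[0,0,1,0,0,0,0],[0,0,0.6,0,0,0,0],[0,0,0,0,0,0,0]]])

```text
time: 19.35
eef_pos: [0.5328, 0.0179, 0.0515]
orientation: [-179.5, 0.1, -81.1]
ft_force: [-0.2, 0.8, 0.4]
grip_width: 0.0429
```

Emit:
send_rows(series=[[[0,-2,0,0,0,0,0],[0,-2,0,0,0,0,0],[0,-2,-0.1,0.1,0,0,0],[0,-3,-0.2,0.2,0,0,0],[0,-3,-0.2,0.2,0,0,0]]])

```text
time: 19.77
eef_pos: [0.535, 0.0185, 0.0509]
orientation: [179.8, 0.1, -81.1]
ft_force: [-12.4, -5.0, 12.9]
grip_width: 0.0429
```

Run:
```python
from h import *
s=monitor.state();print(pose()[0],inF(pose()[0]),s['orientation'],s['ft_force'])
```

```text
[0.53504007 0.01853293 0.05092487] [-150.1  -53.2] [ 1.79788205e+02  1.22209329e-01 -8.10841404e+01] [-12.403453    -4.95853895  12.85282264]
```

Emit:
send_rows(series=[[[0,0,-0.8,0.7,0,0,0],[0,-2,-0.5,0.2,0,0,0],[0,-3,-0.2,0.1,0,0,0],[0,-3,-0.2,0.1,0,0,0],[0,-3,-0.1,0,0,0,0]]])

```text
time: 20.18
eef_pos: [0.5433, 0.0199, 0.0521]
orientation: [-179.5, 0.2, -81.1]
ft_force: [-5.2, -1.6, 3.0]
grip_width: 0.0427
```

Run:
```python
from h import *
s=monitor.state();print(pose()[0],inF(pose()[0]),s['orientation'],s['ft_force'])
```

```text
[0.54326164 0.01994327 0.0520659 ] [-141.8  -53.1] [-1.79498320e+02  1.55001320e-01 -8.10956347e+01] [-5.15633306 -1.55763106  3.02604156]
```

Emit:
send_rows(series=[[[0,-3,-0.1,0.1,0,0,0],[0,-3,-0.1,0.1,0,0,0],[0,-3,-0.1,0.1,0,0,0],[0,-3,0,0,0,0,0],[0,0,0,0,0,0,0]]])

```text
time: 20.6
eef_pos: [0.5527, 0.0214, 0.0519]
orientation: [-179.8, 0.2, -81.1]
ft_force: [-3.4, -0.5, 5.6]
grip_width: 0.0427
```

Run:
```python
from h import *
s=monitor.state();print(pose()[0],inF(pose()[0]),s['orientation'],s['ft_force'])
wristshot('w9')
o=meas('w9',dict(bnear=((275,240),(360,240),.065,None),bleft=((180,40),(200,225),.065,None)))
for k in o: print(k,[inF(p).tolist() for p in o[k]])
```

```text
[0.55274465 0.02143556 0.05186631] [-132.2  -53.1] [-1.79784877e+02  1.70685482e-01 -8.10689226e+01] [-3.36666614 -0.52038408  5.56693278]
bnear [[275.0, 240.0], [360.0, 239.4]] rms 0.27 n 32 [[0.5596, 0.0418], [0.5659, 0.0038]] ang -80.64 len 38.6
bleft [[180.0, 40.0], [199.6, 225.0]] rms 0.19 n 37 [[0.6368, 0.0878], [0.5616, 0.0761]] ang -171.18 len 76.2
bnear [[-122.2, -33.9], [-121.9, -72.5]]
bleft [[-38.9, -0.4], [-115.0, -0.4]]
```

Emit:
send_rows(series=[[[0,0,-0.3,0.2,0,0,0],[0,-2,-0.2,0.1,0,0,0],[0,-2,-0.1,0.1,0,0,0],[0,-1.5,-0.1,0,0,0,0],[0,0,0,0,0,0,0]]])

```text
time: 21.07
eef_pos: [0.5579, 0.0223, 0.052]
orientation: [-179.6, 0.2, -81.1]
ft_force: [-5.1, -1.6, 3.2]
grip_width: 0.043
```

Emit:
send_rows(series=[[[0,3,0,0,0,0,0],[0,3,-10,0,0,0,0],[0,-5,-30,0,0,0,0],[0,-10,-35,0,0,0,0],[0,0,0,0,0,0,0]]])

```text
time: 21.48
eef_pos: [0.5694, 0.024, 0.1309]
orientation: [-179.3, 0.2, -81.1]
ft_force: [1.5, 0.2, 0.3]
grip_width: 0.0427
```

Emit:
send_rows(series=[[[0,-15,-25,0,0,0,0],[0,-15,-10,0,0,0,0],[0,0,0,0,0,0,0],[0,0,0,0,0,0,0],[0,0,0,0,0,0,0]]])

```text
time: 21.9
eef_pos: [0.6033, 0.0291, 0.174]
orientation: [-178.5, 0.1, -81.0]
ft_force: [-0.5, -0.5, 0.1]
grip_width: 0.0428
```

Run:
```python
from h import *
s=monitor.state();print(pose()[0],inF(pose()[0]),s['orientation'],s['ft_force'])
wristshot('w10')
```

```text
[0.60331879 0.02914487 0.17397524] [-81.  -53.2] [-1.78530496e+02  1.22725976e-01 -8.10390247e+01] [-0.52945859 -0.47260584  0.07558612]
```

View pics/w10.png

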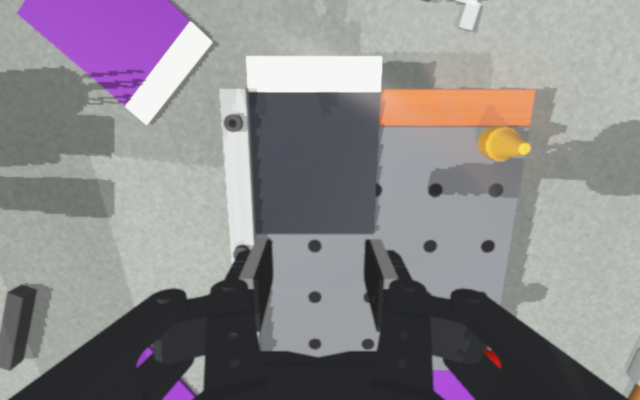

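The bright/dark line is at row ~93 and the copper edge at row ~90, so it's nearly there. I'll measure both within this one picture.

```bash
cat > m.py <<'E'
from h import *
def fin(n,E):
    o=meas(n,E)
    for k in o: print(k,[inF(p).tolist() for p in o[k]])
    c=np.mean([(p@FX-CX)*1000 for p in o['cop']])
    print('far end past copper %.2f, bright line past copper %.2f'%tuple(np.mean([(p@FX-CX)*1000 for p in o[k]])-c for k in('bfar','line')))
E
python3 - <<'E'
from m import *
fin('w10',dict(cop=((386,90),(532,90),.06,2),bfar=((250,57),(380,57),.065,None),line=((255,93),(375,93),.065,None),bnear=((275,234),(365,234),.065,None),railin=((247,110),(253,220),.072,None),bleft=((250,110),(258,225),.065,None),bright=((381,130),(376,228),.065,None)))
E
```

```text
cop [[386.0, 88.3], [532.0, 89.6]] rms 0.20 n 34 [[0.6917, -0.01], [0.7081, -0.1209]] ang -81.61 len 112.1
bfar [[250.0, 55.4], [380.0, 55.3]] rms 0.09 n 36 [[0.6985, 0.0945], [0.7133, 0.0]] ang -81.11 len 95.6
line [[255.0, 91.5], [375.0, 91.5]] rms 0.09 n 34 [[0.6738, 0.0882], [0.6878, -0.0014]] ang -81.07 len 90.6
bnear [[275.0, 233.5], [365.0, 233.5]] rms 0.18 n 36 [[0.5623, 0.0593], [0.574, -0.0158]] ang -81.09 len 76.0
railin [[246.4, 110.0], [252.6, 220.0]] rms 0.20 n 33 [[0.6596, 0.0918], [0.5739, 0.0782]] ang -170.98 len 86.7
bleft [[246.8, 110.2], [252.6, 225.4]] rms 0.12 n 29 [[0.6592, 0.0929], [0.5666, 0.0787]] ang -171.30 len 93.7
bright [[382.1, 130.1], [377.5, 228.1]] rms 0.89 n 32 [[0.6605, -0.0126], [0.5804, -0.0252]] ang -171.01 len 81.1
cop [[0.3, -105.5], [-0.6, -217.6]]
bfar [[23.1, -3.3], [23.2, -98.9]]
line [[-2.3, -5.8], [-2.2, -96.4]]
bnear [[-116.9, -17.1], [-116.9, -93.1]]
railin [[-15.8, 0.0], [-102.5, -0.2]]
bleft [[-16.0, 1.2], [-109.7, 1.4]]
bright [[-30.9, -103.2], [-112.0, -103.4]]
far end past copper 23.27, bright line past copper -2.15
```

About 2 mm more is needed. I'll go back behind the near end and down for one short push.

Run:
```python
from h import *
print(inF([.5579,.0223])); plan(F(-134,-53.5,.075),YAW-90,step=35)
```

```text
[-126.9  -53. ]
4
[0.1, 17.2, 30.5, -1.4, 0.1, 0.1, 0]
[0.1, 16.5, 30.9, -0.0, 0.0, 0.0, 0]
[0.1, 16.5, 30.9, -0.0, 0.0, 0.0, 0]
[0.1, 3.1, 5.9, -0.0, 0.0, 0.0, 0]
```

Emit:
send_rows(series=[[[0,26,15,-1,0,0.1,0],[0,24,25,0,0,0,0],[0,5,30,0,0,0,0],[0,0,20,0,0,0,0],[0,0,3,0,0,0,0]]])

```text
time: 22.37
eef_pos: [0.5433, 0.0203, 0.0751]
orientation: [-179.7, 0.1, -81.1]
ft_force: [-0.9, -0.3, 0.1]
grip_width: 0.0425
```

Run:
```python
from h import *
s=monitor.state();print(pose()[0],inF(pose()[0]),s['orientation'],s['ft_force']); plan(F(-131,-53.5,.052),YAW-90,step=35)
```

```text
[0.54328115 0.02028584 0.07514304] [-141.7  -52.7] [-1.79688984e+02  1.41478769e-01 -8.11454331e+01] [-0.85924539 -0.34393677  0.14370446]
1
[0.8, -10.6, 23.2, -0.3, 0.1, 0.0, 0]
```

Emit:
send_rows(series=[[[0.8,-2,10,0,0.1,0,0],[0,-2,7,0,0,0,0],[0,-2,3,0,0,0,0],[0,-2,1,0,0,0,0],[0,0,0,0,0,0,0]]])

```text
time: 22.78
eef_pos: [0.5513, 0.0207, 0.0519]
orientation: [-179.8, 0.0, -81.2]
ft_force: [-0.6, 0.9, 0.9]
grip_width: 0.0426
```

Run:
```python
from h import *
s=monitor.state();print(pose()[0],inF(pose()[0]),s['orientation'],s['ft_force']); plan(F(-125,-53.5,.052),YAW-90,step=35)
```

```text
[0.5512754  0.02071761 0.05193617] [-133.7  -53.5] [-1.79828330e+02  4.90073076e-02 -8.11522541e+01] [-0.55759749  0.91535827  0.90399612]
1
[-0.0, -8.7, -0.0, -0.2, 0.0, -0.0, 0]
```

Emit:
send_rows(series=[[[0,-3,-0.1,0.1,0,0,0],[0,-2.5,-0.1,0.1,0,0,0],[0,-2,-0.1,0.1,0,0,0],[0,-1,-0.1,0.1,0,0,0],[0,0,0,0,0,0,0]]])

```text
time: 23.2
eef_pos: [0.5629, 0.0224, 0.0549]
orientation: [-179.2, 0.0, -81.1]
ft_force: [-0.3, 0.3, -0.3]
grip_width: 0.0428
```

Run:
```python
from h import *
s=monitor.state();print(pose()[0],inF(pose()[0]),s['orientation'],s['ft_force'])
wristshot('w11')
o=meas('w11',dict(bnear=((275,240),(360,240),.065,None),bleft=((180,40),(200,225),.065,None)))
for k in o: print(k,[inF(p).tolist() for p in o[k]])
```

```text
[0.56290446 0.02236053 0.05488173] [-122.   -53.7] [-1.79159586e+02  2.30788386e-02 -8.11418011e+01] [-0.34008473  0.26821498 -0.34410318]
bnear [[275.0, 245.4], [360.0, 245.4]] rms 0.07 n 40 [[0.5656, 0.0427], [0.5716, 0.0035]] ang -81.23 len 39.7
bleft [[174.5, 40.6], [194.5, 225.6]] rms 0.06 n 40 [[0.6468, 0.0923], [0.5697, 0.0803]] ang -171.14 len 78.0
bnear [[-116.2, -34.0], [-116.3, -73.7]]
bleft [[-28.3, 2.5], [-106.3, 2.5]]
```

The tips seem to have ridden onto the blank's top edge (z 0.0549). I'll lift straight up, move back and inspect.

Emit:
send_rows(series=[[[0,0,-6,0,0,0,0],[0,3,-10,0,0,0,0],[0,0,-30,-0.8,0,0,0],[0,-5,-35,0,0,0,0],[0,0,-20,0,0,0,0]]])

```text
time: 23.67
eef_pos: [0.5594, 0.0222, 0.157]
orientation: [179.4, 0.1, -81.1]
ft_force: [0.8, 0.1, 0.6]
grip_width: 0.0426
```

Emit:
send_rows(series=[[[0,-20,-10,0,0,0,0],[0,-18,0,0,0,0,0],[0,0,0,0,0,0,0],[0,0,0,0,0,0,0],[0,0,0,0,0,0,0]]])

```text
time: 24.08
eef_pos: [0.5993, 0.028, 0.1783]
orientation: [-179.9, 0.0, -81.2]
ft_force: [-0.3, -0.4, 0.5]
grip_width: 0.0427
```

Run:
```python
from h import *
s=monitor.state();print(pose()[0],inF(pose()[0]),s['orientation'],s['ft_force'])
wristshot('w12')
f=np.load('w12.npz')
# predict old pixel positions for fit seeds
def px(x,y,z):
    q=np.linalg.inv(f['T'])@np.append(F(x,y,z),1);K=f['K'];return [round(float(K[0,0]*q[0]/-q[2]+K[0,2]),1),round(float(-K[1,1]*q[1]/-q[2]+K[1,2]),1)]
from m import fin
E=dict(cop=(px(0,-106,.06),px(0,-214,.06),.06,2),bfar=(px(23.2,-3,.065),px(23.2,-97,.065),.065,None),line=(px(-2,-6,.065),px(-2,-95,.065),.065,None),bnear=(px(-116.5,-18,.065),px(-116.5,-88,.065),.065,None),bleft=(px(-20,-.5,.066),px(-110,-.5,.066),.065,None),railin=(px(-16,0,.072),px(-100,0,.072),.072,None))
fin('w12',E)
K=f['K'];d=f['d']
for x,y in((15,-50),(-20,-20),(-20,-80),(-60,-50),(-105,-20),(-105,-80)):
    u,v=map(int,px(x,y,.065)); r=np.array([(u-K[0,2])/K[0,0],-(v-K[1,2])/K[1,1],-1])*np.median(d[v-3:v+4,u-3:u+4]); print((f['T']@[*r,1])[2].round(4),end=' ')
```

```text
[0.59933995 0.02802113 0.17829386] [-85.1 -53.7] [-1.79937178e+02  1.29997365e-02 -8.11585395e+01] [-0.34244106 -0.40520757  0.5325762 ]
cop [[385.3, 79.5], [525.8, 79.4]] rms 0.10 n 39 [[0.6913, -0.0106], [0.7078, -0.1173]] ang -81.18 len 108.1
bfar [[248.2, 45.6], [376.2, 45.3]] rms 0.10 n 40 [[0.6986, 0.0948], [0.7132, 0.0019]] ang -81.10 len 94.1
line [[254.2, 82.4], [371.9, 81.9]] rms 0.27 n 37 [[0.6737, 0.0879], [0.6876, -0.0]] ang -81.02 len 89.0
bnear [[275.7, 223.4], [357.8, 223.6]] rms 0.14 n 37 [[0.5628, 0.0585], [0.5732, -0.0108]] ang -81.42 len 70.1
bleft [[246.1, 106.6], [252.7, 216.7]] rms 0.15 n 33 [[0.6551, 0.0924], [0.5658, 0.0785]] ang -171.19 len 90.4
railin [[246.0, 101.2], [252.0, 207.6]] rms 0.18 n 36 [[0.6594, 0.0914], [0.5764, 0.0788]] ang -171.35 len 84.0
cop [[-0.2, -106.0], [-0.3, -214.0]]
bfar [[23.3, -3.0], [23.3, -97.0]]
line [[-2.4, -6.0], [-2.2, -95.0]]
bnear [[-116.6, -18.0], [-116.9, -88.0]]
bleft [[-20.1, 1.3], [-110.5, 1.3]]
railin [[-16.0, -0.3], [-100.0, -0.0]]
far end past copper 23.55, bright line past copper -2.03
0.0656 0.0656 0.0656 0.0653 0.0654 0.0652
```

The blank is unmoved and flat, with 23.5 mm out. I'll retry with the tips lower.

Emit:
send_rows(series=[[[0,24,15,0,0,0,0],[0,22,25,0,0,0,0],[0,5,30,0,0,0,0],[0,0,20,0,0,0,0],[0,0,10,0,0,0,0]]])

```text
time: 24.55
eef_pos: [0.5435, 0.0194, 0.0767]
orientation: [-179.9, 0.0, -81.2]
ft_force: [-0.3, 0.2, -0.0]
grip_width: 0.0425
```

Emit:
send_rows(series=[[[0,0,6,0,0,0,0],[0,0,4,0,0,0,0],[0,0,2,0,0,0,0],[0,0,1,0,0,0,0],[0,0,0,0,0,0,0]]])

```text
time: 24.97
eef_pos: [0.5416, 0.0193, 0.0618]
orientation: [179.9, 0.0, -81.2]
ft_force: [-0.3, 1.0, 1.0]
grip_width: 0.0428
```

Run:
```python
from h import *
s=monitor.state();print(pose()[0],inF(pose()[0]),s['orientation'],s['ft_force']); plan(F(-128,-53.5,.0505),YAW-90,step=35)
```

```text
[0.54159678 0.01927141 0.06176146] [-143.5  -53.5] [ 1.79877591e+02  3.08803365e-02 -8.11682212e+01] [-0.27363968  0.95294663  1.0111494 ]
1
[0.0, -15.5, 11.2, 0.1, 0.0, -0.0, 0]
```

Emit:
send_rows(series=[[[0,-3,4,0,0,0,0],[0,-3,4,0,0,0,0],[0,-2,2,0,0,0,0],[0,0,1,0,0,0,0],[0,0,0,0,0,0,0]]])

```text
time: 25.38
eef_pos: [0.5532, 0.0208, 0.052]
orientation: [-179.8, -0.0, -81.2]
ft_force: [0.0, 0.2, 0.2]
grip_width: 0.043
```

Run:
```python
from h import *
s=monitor.state();print(pose()[0],inF(pose()[0]),s['orientation'],s['ft_force']); plan(F(-127,-53.5,.0503),YAW-90,step=35)
```

```text
[0.55323337 0.02082805 0.0520343 ] [-131.8  -53.7] [-1.79824311e+02 -4.88133978e-03 -8.11629160e+01] [0.01124352 0.17712969 0.22886157]
1
[-0.2, -4.8, 1.7, -0.2, -0.0, -0.0, 0]
```

Emit:
send_rows(series=[[[0,0,0.8,0,0,0,0],[0,0,0.5,0,0,0,0],[0,-1.5,0,0,0,0,0],[0,-1.5,0,0,0,0,0],[0,0,0,0,0,0,0]]])

```text
time: 25.8
eef_pos: [0.5564, 0.0213, 0.0507]
orientation: [-179.8, -0.0, -81.2]
ft_force: [-0.9, 0.1, 0.1]
grip_width: 0.0429
```

Emit:
send_rows(series=[[[0,0,0,0,0,0,0],[0,-1,0,0,0,0,0],[0,-1,0,0,0,0,0],[0,-1,0,0,0,0,0],[0,0,0,0,0,0,0]]])

```text
time: 26.22
eef_pos: [0.5565, 0.0214, 0.0504]
orientation: [179.8, 0.0, -81.1]
ft_force: [-0.4, 0.1, 1.3]
grip_width: 0.0428
```

Run:
```python
from h import *
s=monitor.state();print(pose()[0],inF(pose()[0]),s['orientation'],s['ft_force'])
```

```text
[0.55649654 0.0214108  0.05035465] [-128.5  -53.7] [ 1.79816666e+02  1.24712049e-02 -8.11476869e+01] [-0.36356046  0.06735104  1.28392346]
```

Emit:
send_rows(series=[[[0,0,-0.5,0.3,0,0,0],[0,-2,-0.2,0.2,0,0,0],[0,-2.5,-0.2,0.1,0,0,0],[0,0,0,0,0,0,0],[0,0,0,0,0,0,0]]])

```text
time: 26.63
eef_pos: [0.5599, 0.022, 0.0506]
orientation: [-179.7, 0.0, -81.1]
ft_force: [-3.7, -1.2, 1.2]
grip_width: 0.0426
```

Run:
```python
from h import *
s=monitor.state();print(pose()[0],inF(pose()[0]),s['orientation'],s['ft_force'])
wristshot('w13')
o=meas('w13',dict(bnear=((275,241),(360,241),.065,None)))
for k in o: print(k,[inF(p).tolist() for p in o[k]])
```

```text
[0.55992134 0.02203779 0.05060226] [-125.   -53.6] [-1.79677059e+02  2.37860821e-02 -8.11450444e+01] [-3.73525968 -1.1926861   1.22836686]
bnear [[275.0, 238.3], [360.0, 238.3]] rms 0.17 n 37 [[0.5682, 0.0425], [0.574, 0.0047]] ang -81.21 len 38.2
bnear [[-113.7, -34.6], [-113.7, -72.9]]
```

Emit:
send_rows(series=[[[0,3,0,0,0,0,0],[0,4,-10,0,0,0,0],[0,0,-30,-0.3,0,0,0],[0,-10,-35,0,0,0,0],[0,-10,-30,0,0,0,0]]])

```text
time: 27.1
eef_pos: [0.568, 0.0239, 0.1546]
orientation: [179.6, 0.1, -81.2]
ft_force: [1.5, -0.2, 0.5]
grip_width: 0.0426
```

Emit:
send_rows(series=[[[0,-15,-10,0,0,0,0],[0,-10,0,0,0,0,0],[0,0,0,0,0,0,0],[0,0,0,0,0,0,0],[0,0,0,0,0,0,0]]])

```text
time: 27.52
eef_pos: [0.6005, 0.0284, 0.1783]
orientation: [-179.2, -0.0, -81.2]
ft_force: [0.1, -1.1, 0.0]
grip_width: 0.0428
```

```bash
cat >> m.py <<'E'
def auto(n,dx=0):
    wristshot(n); f=np.load(n+'.npz')
    def px(x,y,z):
        q=np.linalg.inv(f['T'])@np.append(F(x,y,z),1);K=f['K'];return [round(float(K[0,0]*q[0]/-q[2]+K[0,2]),1),round(float(-K[1,1]*q[1]/-q[2]+K[1,2]),1)]
    fin(n,dict(cop=(px(0,-108,.06),px(0,-212,.06),.06,2),bfar=(px(25+dx,-3,.065),px(25+dx,-97,.065),.065,None),line=(px(dx,-6,.065),px(dx,-95,.065),.065,None),bnear=(px(-115+dx,-22,.065),px(-115+dx,-86,.065),.065,None),bright=(px(-20,-100.5,.065),px(-105,-100.5,.065),.065,None),railin=(px(-16,0,.072),px(-100,0,.072),.072,None)))
    K=f['K'];d=f['d']
    for x,y in((15,-50),(-20,-20),(-20,-80),(-60,-50),(-100,-20),(-100,-80)):
        u,v=map(int,px(x,y,.065)); r=np.array([(u-K[0,2])/K[0,0],-(v-K[1,2])/K[1,1],-1])*np.median(d[v-3:v+4,u-3:u+4]); print((f['T']@[*r,1])[2].round(4),end=' ')
E
python3 - <<'E'
from m import *
s=monitor.state();print(pose()[0],inF(pose()[0]),s['orientation'],s['ft_force'])
auto('w14')
E
```

```text
[0.60053047 0.0283783  0.17834885] [-83.9 -53.5] [-1.79224149e+02 -1.45561853e-03 -8.11686538e+01] [ 0.08451753 -1.09974519  0.04574027]
cop [[387.6, 82.4], [521.9, 83.7]] rms 0.20 n 35 [[0.6922, -0.0124], [0.7071, -0.1155]] ang -81.77 len 104.1
bfar [[248.9, 44.6], [376.0, 44.5]] rms 0.10 n 40 [[0.7021, 0.0952], [0.7165, 0.0025]] ang -81.17 len 93.8
line [[254.7, 81.4], [371.8, 81.3]] rms 0.08 n 39 [[0.6771, 0.0884], [0.6907, 0.0005]] ang -81.19 len 88.9
bnear [[280.6, 223.4], [355.6, 223.3]] rms 0.09 n 36 [[0.5661, 0.0549], [0.5759, -0.0083]] ang -81.21 len 63.9
bright [[381.3, 110.0], [376.4, 213.6]] rms 1.10 n 36 [[0.6711, -0.0109], [0.5872, -0.024]] ang -171.11 len 85.0
railin [[246.2, 104.7], [252.6, 210.7]] rms 0.13 n 29 [[0.6594, 0.0917], [0.5764, 0.0786]] ang -171.01 len 84.0
cop [[0.4, -108.0], [-0.7, -212.1]]
bfar [[26.8, -3.1], [26.7, -97.0]]
line [[1.0, -6.0], [0.9, -94.9]]
bnear [[-113.8, -22.0], [-113.8, -86.0]]
bright [[-20.2, -103.2], [-105.2, -103.3]]
railin [[-16.0, -0.0], [-100.0, -0.2]]
far end past copper 26.94, bright line past copper 1.16
0.0655 0.0655 0.0653 0.0655 0.0655 0.0654
```

Run:
```python
from h import *
im=np.load('w14.npz')['im']
a=cv2.resize(im[35:235,215:290],None,fx=3,fy=3,interpolation=cv2.INTER_CUBIC); b=cv2.resize(im[35:235,345:420],None,fx=3,fy=3,interpolation=cv2.INTER_CUBIC)
cv2.imwrite('pics/c14.png',np.hstack([a,b]))
g=im.mean(2)
for v in(120,150,180): print(v,'L',g[v,236:262].round().astype(int).tolist(),'R',g[v,370:390].round().astype(int).tolist())
f=np.load('w14.npz')
def px(x,y,z):
    q=np.linalg.inv(f['T'])@np.append(F(x,y,z),1);K=f['K'];return [round(float(K[0,0]*q[0]/-q[2]+K[0,2]),1),round(float(-K[1,1]*q[1]/-q[2]+K[1,2]),1)]
for x in(-30,-55,-80): print(x,'rail top',px(x,0,.072),'rail base',px(x,0,.06),'blank L if flush',px(x,0,.065),'R',px(x,-100,.065),'Rbase',px(x,-100,.06))
im2,d=grab('top'); o=np.load('w1.npz')
```

```text
120 L [100, 109, 111, 107, 94, 93, 134, 168, 177, 176, 168, 143, 113, 92, 74, 66, 65, 66, 65, 65, 64, 65, 65, 67, 75, 82] R [91, 92, 92, 92, 93, 93, 94, 101, 108, 111, 112, 113, 121, 132, 138, 139, 140, 140, 139, 140]
150 L [228, 228, 227, 227, 229, 229, 229, 230, 230, 230, 230, 228, 211, 158, 113, 88, 71, 65, 64, 64, 66, 75, 82, 84, 85, 84] R [89, 89, 90, 88, 88, 91, 104, 117, 125, 141, 156, 163, 164, 164, 164, 164, 164, 164, 164, 164]
180 L [230, 229, 228, 228, 227, 226, 228, 228, 229, 229, 230, 230, 230, 226, 201, 146, 101, 76, 66, 64, 64, 64, 64, 67, 74, 82] R [89, 89, 90, 87, 76, 54, 48, 51, 62, 94, 133, 158, 165, 164, 165, 165, 164, 164, 164, 164]
-30 rail top [247.3, 123.7] rail base [250.3, 122.7] blank L if flush [249.1, 123.1] R [376.6, 122.9] Rbase [375.5, 122.5]
-55 rail top [249.1, 156.2] rail base [252.1, 153.9] blank L if flush [250.9, 154.8] R [375.1, 154.6] Rbase [374.1, 153.7]
-80 rail top [250.9, 187.1] rail base [253.7, 183.5] blank L if flush [252.6, 185.0] R [373.8, 184.8] Rbase [372.8, 183.3]
```

View pics/c14.png

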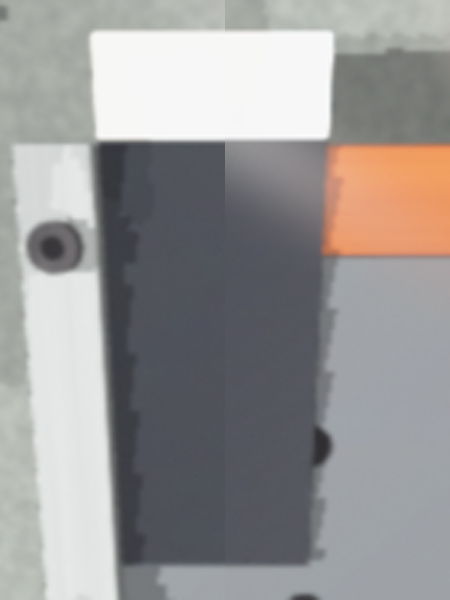

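The blank is flush with the rail, with no gap, and square. The bright/dark line stands about 1 mm past the copper edge, so about 26 mm is out, and the blank is flat. The arm is clear, so I'll check that the other items haven't moved and hand in.

Run:
```python
from h import *
a=cv2.imread('pics/top1.png');b=np.load('top.npz')['im']
for n,(u,v) in dict(magnet=(361,219),nozzle=(351,165),square=(200,256),brush=(439,240),solvent=(434,172),pot=(195,175),caliper=(318,132)).items():
    t=a[v-12:v+13,u-12:u+13];w=b[v-17:v+18,u-17:u+18];r=cv2.matchTemplate(w,t,cv2.TM_CCOEFF_NORMED);_,m,_,p=cv2.minMaxLoc(r);print(n,round(m,2),p[0]-5,p[1]-5)
print(monitor.state()['ft_force'].round(1),monitor.state()['time']); print(sign_off())
```

```text
magnet 0.98 0 0
nozzle 0.7 0 0
square 0.99 0 0
brush 0.98 0 0
solvent 0.74 0 0
pot 0.98 0 0
caliper 0.05 1 0
[ 0.7 -0.2 -1.1] 27.6167
the job is handed in; nothing more can be done
None
```

The blank is set out along the rail with about 26 mm of its bright end past the copper edge, roughly 1 mm more than asked. I pushed it sideways against the side rail with two half-open fingers, then along the rail from its near end, and handed in at 27.6 s.

**Last checks on the blank:**
- **Overhang:** the bright/dark line stands 0.9–1.2 mm past the copper edge. The different edge fits put the overhang between 26.0 and 26.9 mm. I judged this within "about 25 mm" and did not push it back.
- **Against the rail:** the blank is square to the rail to about 0.2° and I could see no gap.
- **Flat:** its top reads 65.3–65.5 mm at all six points, so it is flat on the plate.
- **Right edge:** one fit of the blank's right edge was noisy and disagreed by about 3 mm, probably from shadow; the pixel profile did not support it.

**Other items:** template matching showed no shift for the magnet, nozzle, square, brush, solvent bottle and rod pot, though the nozzle and solvent matched only weakly. The caliper match failed, probably because the arm was in the way, so its place was not confirmed. The gripper never came near it.

**What went wrong:**
- The fingertips sat about 10–14 mm behind the reported tool point, not 25 mm ahead, so I set heights by camera and by touching the plate.
- On the end push the tips caught the plate or the blank's top edge (about 28 N up in the first try), and on one later try they rode up onto the top edge. Checks afterwards showed the blank still flat and square, and the highest force I read was about 33 N.

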